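Packing the travel wash case

ROBOT

A 6-joint arm with a two-finger parallel gripper is mounted at the origin on the work surface. World frame = base frame: x ahead of the robot, y to its left, z up, the work surface at z = 0. Lengths are in m, angles in rad, forces in N, time in s.
With the tool pointing down it reaches from about 0.325 to 1 m from the base axis. Payload 5.1 kg.
Tool frame: the origin (TCP) lies between the finger pads; the fingertips stand 25 mm ahead of it and the grasp point (between the pads) lies 6 mm ahead of it; z points along the fingers, y is the line along which they close (so a half turn about z gives the same grasp; the last joint's range is limited). The gripper opens to 85 mm and grips with 20 to 120 N. Pads are 22 mm wide; open, the fingers measure 114 mm over their backs; the gripper's body (76 mm by 85 mm) begins 54 mm behind the grasp point. The pads swing forward as they close: fully open they stand 13 mm farther back than shut.
Start: joints at [-1.225, 0.124, 1.65, -0, 1.367, -0.083], TCP at [0.27, -0.591, 0.221] pointing down, gripper open.
Joint ranges: [-2.61, 2.61], [-1.02, 2.33], [0.03, 2.71], [-1.35, 4.49], [0.32, 2.68], [-2.91, 2.91]. Speed limits (rad/s): [2.57, 2.57, 3.14, 3.14, 3.14, 3.14].

INTERFACE

Orientations are given as a unit quaternion [x, y, z, w].
In Python, from rig import manip gives the robot as it stands.
- The arm moves only by the tool carry_out, never from a script. Its argument "plan" is a list of rows, each a list of 6 numbers: the shift along the tool's x, y, z in cm, then the turn, a rotation vector about the tool's x, y, z in degrees. In form: [[tx, ty, tz, rx, ry, rz], ...]. A call has 1 to 10 rows; each row shifts and turns the commanded pose from where the row before left it, along the tool's axes as they then stand; what a row does not reach is not made up. A row lasts 1/8 s, in which the tool goes at most 62.5 mm and 10.7 degrees, less where a joint would pass 70% of its speed; a pose out of reach is approached as far as the arm can. A call is refused whole if a number of a shift passes 6.25 or a number of a turn 10.7, either way. A call with a gripper value outside its range is refused whole. "grip" is the opening, from 0 (shut) to 1 (fully open), set as the call begins (left out, the last holds). The fingers move at their own pace and stop on an object; "force" is the grip in N (left out, the last holds). Time passes only in rows, so rows that do not move let the fingers close. It gives the time, the measured TCP pose, the force, the opening and the grip force at its end, in the units of the state.
- manip.state(): the state, without advancing time (a new reading comes with each control period).
- manip.camera(name): name is "side" or "top"; returns a dict with "frame" (400x640x3 uint8, red, green, blue), "fx", "fy", "cx", "cy" (pixels), "extrinsics" (4x4, takes a point from camera to world coordinates). Camera axes: x right, y up, looking along -z (the intrinsics and any distortion apply to the point x, -y, -z); pixel columns grow to the right and rows downward; lengths in m; the calibration is good to about 2 mm. A picture is of the moment at which its call begins. There is no depth.
- manip.hand_in(): hands the job in; it is judged then, once.
Trained networks look in the newest picture that a camera, given by its name, has taken for a name from the list of things; names that differ only in an ending like _2 or _b are one class to them, and where a whole thing is asked for, a point or a joint stands for the part that bears it (a point fixed in the world has none). Each returns a list of dicts, best first, with "conf" (0 to 1); they miss things now and then, are a little off and sometimes report something else, mostly with a low value. They report only what shows in the picture. A call takes as long as a camera call.
- manip.recognise(camera, query): "position" ([column, row] in pixels, amid what is visible of it).
- manip.trace(camera, query): "mask" (400x640 bool, what is visible of it) and "position" ([column, row] in pixels, amid what is visible of it).
The state is a dict: "time": time; "joint_pos": joint angles; "qvel": joint speeds; "joint_torque": joint torques, N m; "position": TCP position; "tool_rot": TCP orientation; "force": force on the tool from outside, world axes, zero at the start; "wrist_torque": the same for the moment, N m; "gripper_width": finger opening in m; "finger_force": force on a finger pad.
Only numpy, scipy, OpenCV 4.12 (cv2) and the standard library are available. Lean on these libraries where they do the work, as an engineer would, in place of code of your own. Each camera call takes 0.05 s, during which the arm holds its last target. There are 200 camera calls.

TASK

Pack the wash case for the trip: press its red catch and steady the spring lid with the gripper so that it comes up under control and does not fly open, and bring it to fully open. Take the shoe brush left in it out and lay it in the tray, and pick every piece of the blue travel set out of the cluttered tray and put it in the case, leaving the other things in the tray; then swing the lid shut and push it down until the catch holds it. Do not disturb the padlock, the travel mug or the marble jar.

Things in the scene. Friction and masses are not known exactly. Their poses are not given: they have to be found in the camera images.
- case: cream hard-shell wash case, fixed. Own frame, mm: origin at the centre of its underside; body 170 x 260 x 75 (x, y, z), walls and floor 5, so 160 x 250 inside and 70 deep. The front with the red catch looks along -x, the lid is hinged along the back. Shut, the lid's flat top is at z = 87.5; a 0.2 kg plate 170 x 260 x 12 whose underside runs through the hinge line
- case_hinge (a point): point on the hinge line of the lid, in the middle of its width: 85 mm behind the case's centre (its +x) and 75.5 mm above its underside; the hinge line runs along the case's y
- lid (a joint): lid angle, rad: 0 shut on the rim (about 0.006 when held by the catch), 1.6 fully open, just past upright. A spring (0.6 N at the front edge) drives it open and keeps it there; let go, it reaches 7 rad/s. To shut it: swing it over and push its top slowly down near the front edge, onto the rim, so that the hook (met at about 0.05 rad) snaps over: 5 to 8 N, with jolts of 15 to 20 N
- lid_front (a point): middle of the front edge of the lid's outer (top) face; 170 mm from the hinge line
- catch (a joint): travel of the red catch button, m: 0 up, 0.006 fully down; pressed straight down, 1 N rising to 3.5 N. It frees the lid at about 0.003
- catch_top (a point): centre of the red button's top, 26 x 46 mm (case x, y), on the middle line 112 mm before the case's centre (its -x), 14 mm clear of the lid's front edge. Up, it is 8 mm higher than the shut lid's top, fully down 2 mm higher: a gripper opened 40 mm, fingers in line along the case's x, can press it with one finger while the other is over the lid
- tray: low plywood tray, fixed: 282 x 300 x 28 mm (its x, y, z), origin at the centre of its underside, walls 6 mm, inner floor 6 mm above the shelf
- toothbrush_box: blue folding-toothbrush box, one white ring round it; 120 x 26 x 22 mm (its own x, y, z; treat it as a solid box), origin at the centre of its underside. Part of the blue travel set; lies in the tray with its length roughly along the tray's x; may be absent.
- razor_case: blue razor case, a white clasp on its sides; 122 x 36 x 26 mm (its own x, y, z; treat it as a solid box), origin at the centre of its underside. Part of the blue travel set; lies in the tray with its length roughly along the tray's x; may be absent.
- comb: blue plastic wide-tooth comb, lying flat; 125 x 34 x 10 mm (its own x, y, z; treat it as a solid box), origin at the centre of its underside. Part of the blue travel set; lies in the tray with its length roughly along the tray's x; may be absent.
- hairbrush: blue travel hairbrush with white bristles, lying bristles down; 118 x 36 x 30 mm (its own x, y, z; treat it as a solid box), origin at the centre of its underside. Part of the blue travel set; lies in the tray with its length roughly along the tray's x; may be absent.
- nail_kit: blue zipped nail-care shell case; 110 x 32 x 20 mm (its own x, y, z; treat it as a solid box), origin at the centre of its underside. Part of the blue travel set; lies in the tray with its length roughly along the tray's x; may be absent.
- shoe_brush: wooden shoe brush with black bristles; 120 x 36 x 34 mm (its own x, y, z; treat it as a solid box), origin at the centre of its underside. Left in the case from the last trip, lying on its floor under the shut lid with its length roughly along the case's x; belongs in the tray, where there is a free space for it.
- torch: orange pocket torch with a square head; 118 x 28 x 28 mm (its own x, y, z; treat it as a solid box), origin at the centre of its underside. Stays in the tray; lies with its length roughly along the tray's x.
- clothes_brush: red clothes brush with a grey pad; 122 x 34 x 26 mm (its own x, y, z; treat it as a solid box), origin at the centre of its underside. Stays in the tray; lies with its length roughly along the tray's x.
- padlock: steel padlock lying flat, 90 x 52 x 24 mm, origin under the middle of its body; stays where it is
- mug: aluminium travel mug with a black lid, 74 mm across, 168 mm tall, upright, origin at the centre of its underside; stays where it is
- marble_jar: green glass jar of marbles with a cork, 86 mm across, 125 mm tall, upright, origin at the centre of its underside; stays where it is

How it is judged:
On the way, in this order (a step that is already met when the one before it is completed fails the run):
1. the catch is pressed and the lid comes loose (value of joint catch above 0.0025 m and value of joint lid above 0.015 rad).
2. the lid is fully open (value of joint lid above 1.5 rad), for 0.3 s.
3. the shoe brush is in the tray and every blue piece there is lies in the open case (x of toothbrush_box in the frame of case between -0.078 and 0.078 m and y of toothbrush_box in the frame of case between -0.123 and 0.123 m and z of toothbrush_box in the frame of case between 0 and 0.074 m and x of razor_case in the frame of case between -0.078 and 0.078 m and y of razor_case in the frame of case between -0.123 and 0.123 m and z of razor_case in the frame of case between 0 and 0.074 m and x of comb in the frame of case between -0.078 and 0.078 m and y of comb in the frame of case between -0.123 and 0.123 m and z of comb in the frame of case between 0 and 0.074 m and x of hairbrush in the frame of case between -0.078 and 0.078 m and y of hairbrush in the frame of case between -0.123 and 0.123 m and z of hairbrush in the frame of case between 0 and 0.074 m and x of nail_kit in the frame of case between -0.078 and 0.078 m and y of nail_kit in the frame of case between -0.123 and 0.123 m and z of nail_kit in the frame of case between 0 and 0.074 m and x of shoe_brush in the frame of tray between -0.141 and 0.141 m and y of shoe_brush in the frame of tray between -0.15 and 0.15 m and height (world z) of shoe_brush below 0.05 m and value of joint lid above 1.3 rad), for 0.2 s.
At the end, for the whole second after the job is handed in: Each blue piece present is in the case (origin between its walls, below the rim); the lid is shut and held (below 0.02 rad, button up within 1.5 mm); shoe brush, torch and clothes brush lie in the tray (origin within its walls, below 50 mm); all at rest (x of toothbrush_box in the frame of case between -0.078 and 0.078 m and y of toothbrush_box in the frame of case between -0.123 and 0.123 m and z of toothbrush_box in the frame of case between 0 and 0.074 m and x of razor_case in the frame of case between -0.078 and 0.078 m and y of razor_case in the frame of case between -0.123 and 0.123 m and z of razor_case in the frame of case between 0 and 0.074 m and x of comb in the frame of case between -0.078 and 0.078 m and y of comb in the frame of case between -0.123 and 0.123 m and z of comb in the frame of case between 0 and 0.074 m and x of hairbrush in the frame of case between -0.078 and 0.078 m and y of hairbrush in the frame of case between -0.123 and 0.123 m and z of hairbrush in the frame of case between 0 and 0.074 m and x of nail_kit in the frame of case between -0.078 and 0.078 m and y of nail_kit in the frame of case between -0.123 and 0.123 m and z of nail_kit in the frame of case between 0 and 0.074 m and x of shoe_brush in the frame of tray between -0.141 and 0.141 m and y of shoe_brush in the frame of tray between -0.15 and 0.15 m and height (world z) of each of shoe_brush, torch, clothes_brush below 0.05 m and x of torch in the frame of tray between -0.141 and 0.141 m and y of torch in the frame of tray between -0.15 and 0.15 m and x of clothes_brush in the frame of tray between -0.141 and 0.141 m and y of clothes_brush in the frame of tray between -0.15 and 0.15 m and value of joint lid below 0.02 rad and value of joint catch below 0.0015 m and linear speed of each of toothbrush_box, razor_case, comb, hairbrush, nail_kit, shoe_brush, torch, clothes_brush below 0.05 m/s); the robot touches nothing.
It fails at once if the lid flies open (faster than 4 rad/s) (velocity of joint lid above 4 rad/s).
It fails at once if the padlock is shifted more than 3 cm or tipped over (distance of padlock from where it was at the start of the episode above 0.03 m or angle between padlock's own z axis and vertical above 0.5 rad).
It fails at once if the travel mug is shifted more than 3 cm or tipped over (distance of mug from where it was at the start of the episode above 0.03 m or angle between mug's own z axis and vertical above 0.5 rad).
It fails at once if the marble jar is shifted more than 3 cm or tipped over (distance of marble_jar from where it was at the start of the episode above 0.03 m or angle between marble_jar's own z axis and vertical above 0.5 rad).
Of toothbrush_box, razor_case, comb, hairbrush, nail_kit only 3 to 5 are there at a start; the rules pass over those that are not, and their reading is None.
At some moment in a run one of toothbrush_box, razor_case, comb, hairbrush, nail_kit may be knocked a few centimetres aside while the robot is not near it.
Once in a run the grip may slacken for a moment while it holds something.
It also fails if it takes over 210 s, if anything falls off the work surface, if the arm or the gripper's body presses on something with over 40 N, if the wrist force passes 120 N, or if a joint passes its speed limit or range.

## Working session

There is one attempt and no reset: what is moved stays moved. The work goes in short steps, Python scripts to look and compute and a tool call to move; the robot and the scene stay as the last step left them, time stands still between calls to the robot, and variables do not carry over. Pictures are saved under pics/ and viewed, at most 14 in all, crops included, and the job is handed in when it is done.

Besides the shell and the picture viewer there is one more tool, called after "Request:" as a command line: name --pt "numbers of a row" for each row, then --argument value for the rest. carry_out: Moves the arm, as the interface text tells. Its arguments: {"type":"object","properties":{"plan":{"type":"array","items":{"type":"array","items":{"type":"number"}}},"grip":{"type":"number"},"force":{"type":"number"}},"required":["plan"]}

```bash
ls; mkdir -p pics
cat > h.py <<'E'
import numpy as np, cv2
from rig import manip
from scipy.spatial.transform import Rotation as R
def cam(n,save=None):
    c=manip.camera(n)
    if save: cv2.imwrite('pics/'+save,c['frame'][:,:,::-1])
    return c
def ray(c,p,z):
    d=np.array([(p[0]-c['cx'])/c['fx'],-(p[1]-c['cy'])/c['fy'],-1.0])
    E=np.array(c['extrinsics']);d=E[:3,:3]@d;o=E[:3,3]
    return o+d*(z-o[2])/d[2]
def proj(c,P):
    E=np.linalg.inv(np.array(c['extrinsics']));q=E[:3,:3]@np.array(P)+E[:3,3]
    return [c['cx']+c['fx']*q[0]/-q[2],c['cy']-c['fy']*q[1]/-q[2]]
def st():
    s=manip.state();print('t',s['time'],'p',np.round(s['position'],4),'F',np.round(s['force'],1),'w',s['gripper_width'],'ff',s['finger_force'])
    print(np.round(R.from_quat(s['tool_rot']).as_matrix(),3).tolist(),np.round(s['joint_pos'],2));return s
E
python3 - <<'E'
from h import *
s=st()
for n in('top','side'):
    c=cam(n,n+'0.png');print({k:np.round(v,3).tolist() for k,v in c.items() if k!='frame'})
    for q in 'case catch_top lid_front tray toothbrush_box razor_case comb hairbrush nail_kit shoe_brush torch clothes_brush padlock mug marble_jar'.split():
        print(n,q,[(np.round(d['position']).tolist(),round(d['conf'],2)) for d in manip.recognise(n,q)[:3]])
E
```

```text
pics
t 0.0 p [ 0.27   -0.5906  0.2193] F [-0.4  0.3  0.6] w 0.08537996715365921 ff 0.0
[[0.909, 0.416, -0.001], [0.416, -0.909, 0.002], [0.0, -0.002, -1.0]] [-1.22  0.12  1.65  0.    1.37 -0.08]
{'fx': 421.507, 'fy': 421.507, 'cx': 314.965, 'cy': 202.09, 'extrinsics': [[0.023, 0.987, -0.157, 0.428], [-1.0, 0.025, 0.012, 0.014], [0.016, 0.156, 0.988, 1.041], [0.0, 0.0, 0.0, 1.0]]}
top case [([225.0, 236.0], 0.72)]
top catch_top [([218.0, 280.0], 0.62), ([412.0, 263.0], 0.35), ([423.0, 144.0], 0.25)]
top lid_front [([223.0, 234.0], 0.81), ([425.0, 144.0], 0.68)]
top tray [([390.0, 234.0], 0.63)]
top toothbrush_box [([311.0, 126.0], 0.51)]
top razor_case [([411.0, 263.0], 0.69)]
top comb [([436.0, 268.0], 0.81)]
top hairbrush [([414.0, 209.0], 0.73), ([222.0, 231.0], 0.5), ([386.0, 237.0], 0.37)]
top nail_kit []
top shoe_brush [([222.0, 232.0], 0.43), ([311.0, 125.0], 0.18)]
top torch [([439.0, 212.0], 0.75)]
top clothes_brush [([381.0, 261.0], 0.81)]
top padlock [([423.0, 142.0], 0.96)]
top mug [([314.0, 124.0], 0.84)]
top marble_jar [([194.0, 128.0], 0.9)]
{'fx': 467.32, 'fy': 467.32, 'cx': 311.916, 'cy': 193.58, 'extrinsics': [[-0.772, 0.498, -0.394, 0.127], [-0.635, -0.609, 0.475, 0.573], [-0.003, 0.617, 0.787, 1.01], [0.0, 0.0, 0.0, 1.0]]}
side case [([285.0, 276.0], 0.73)]
side catch_top [([328.0, 290.0], 0.6)]
side lid_front [([283.0, 270.0], 0.9)]
side tray [([373.0, 184.0], 0.76)]
side toothbrush_box [([337.0, 124.0], 0.65), ([371.0, 181.0], 0.51)]
side razor_case [([414.0, 179.0], 0.89), ([286.0, 277.0], 0.44)]
side comb [([422.0, 169.0], 0.83), ([286.0, 269.0], 0.28)]
side hairbrush [([371.0, 155.0], 0.98), ([328.0, 288.0], 0.67)]
side nail_kit [([286.0, 267.0], 0.28)]
side shoe_brush []
side torch [([385.0, 142.0], 0.58)]
side clothes_brush [([396.0, 197.0], 0.93)]
side padlock [([336.0, 122.0], 0.86), ([325.0, 290.0], 0.43)]
side mug [([264.0, 163.0], 0.81)]
side marble_jar [([186.0, 237.0], 0.86)]
```

Run:
```python
import cv2
a=cv2.imread('pics/top0.png')[90:320,140:480];b=cv2.imread('pics/side0.png')[90:330,120:480]
cv2.imwrite('pics/t1.png',cv2.resize(a,None,fx=2.3,fy=2.3,interpolation=3))
cv2.imwrite('pics/s1.png',cv2.resize(b,None,fx=2.2,fy=2.2,interpolation=3))
```

```text
(no output)
```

View pics/t1.png

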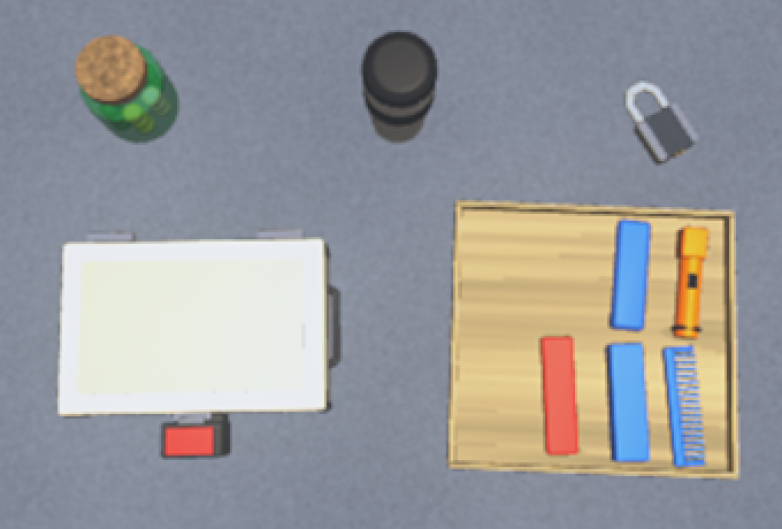

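View pics/s1.png

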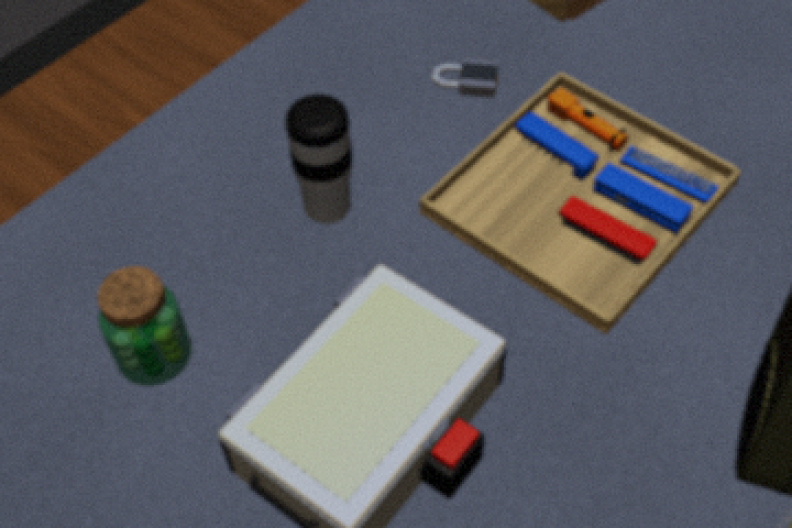

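Top view (crop): the case is at left with its catch at (190,440), the jar at (115,75), mug at (400,80) and padlock at (665,130). In the tray I see three blue pieces: hairbrush (630,275), razor case (628,402) and comb (687,405). The torch (690,282) and red brush (559,395) are there too, and the tray's left part is free. The side view confirms this.

```bash
cat >> h.py <<'E'
def blob(c,m,z):
    k,_=cv2.findContours(m.astype(np.uint8),0,2);k=max(k,key=cv2.contourArea)
    b=cv2.boxPoints(cv2.minAreaRect(k));w=np.array([ray(c,p,z)[:2] for p in b])
    e=[w[1]-w[0],w[2]-w[1]];L=[np.linalg.norm(x) for x in e];i=int(np.argmax(L));a=np.degrees(np.arctan2(e[i][1],e[i][0]))
    return np.round(w.mean(0),4).tolist(),np.round([max(L),min(L)],3).tolist(),round((a+90)%180-90,1)
H=dict(toothbrush_box=.022,razor_case=.026,comb=.010,hairbrush=.030,nail_kit=.02,shoe_brush=.034,torch=.028,clothes_brush=.026)
def look(names,cams=('top',),base=.006,save=None,c=None):
    for n in cams:
        c=cam(n,save)
        for q in names:
            for d in manip.trace(n,q)[:1]:
                print(n,q,round(d['conf'],2),d['position'],blob(c,d['mask'],base+H.get(q,0)*(.8 if n=='top' else .6)))
    return c
E
python3 - <<'E'
from h import *
c=look('razor_case comb hairbrush torch clothes_brush'.split())
T=manip.trace('top','lid_front')
for d in T[:1]: print('lid',d['conf'],blob(c,d['mask'],.0875))
d=manip.trace('top','case')[0];print('case',d['conf'],blob(c,d['mask'],.0875))
d=manip.trace('top','catch_top')[0];print('catch',d['conf'],blob(c,d['mask'],.0955))
d=manip.trace('top','tray')[0];print('tray',d['conf'],blob(c,d['mask'],.028))
f=c['frame'].astype(int);r=(f[...,0]>150)&(f[...,1]<110)&(f[...,2]<110);r[:,300:]=0
print('red',r.sum(),blob(c,r,.0955))
w=(f.min(2)>165);w[:,310:]=0
print('white',w.sum(),blob(c,w,.0875))
o=lambda x,y,z:ray(c,(140+x/2.3,90+y/2.3),z)[:2].round(4).tolist()
print([o(*p,.0875) for p in((63,243),(325,240),(328,410),(59,414))]);print([o(*p,.028) for p in((457,203),(735,212),(738,476),(449,467))])
print('mug',o(400,62,.168),'jar',o(110,68,.125))
s=cam('side')
r=None
f=s['frame'].astype(int);r=(f[...,0]>140)&(f[...,1]<90)&(f[...,2]<90);r[:250]=0
print('redside',blob(s,r,.0955))
E
```

```text
top razor_case 0.77 [412.4, 260.8] ([0.4427, -0.2339], [0.118, 0.044], np.float64(-0.9))
top comb 0.91 [436.1, 264.7] ([0.4406, -0.2957], [0.126, 0.037], np.float64(5.9))
top hairbrush 0.56 [413.2, 209.4] ([0.576, -0.2379], [0.118, 0.038], np.float64(-5.2))
top torch 0.6 [412.3, 264.3] ([0.4417, -0.2332], [0.121, 0.041], np.float64(1.5))
top clothes_brush 0.83 [380.0, 264.5] ([0.4482, -0.1635], [0.119, 0.039], np.float64(1.2))
lid 0.63 ([0.504, 0.2091], [0.263, 0.177], np.float64(-88.5))
case 0.89 ([0.4894, 0.2016], [0.279, 0.221], np.float64(-87.1))
catch 0.69 ([0.3955, 0.2037], [0.051, 0.028], np.float64(-88.7))
tray 0.66 ([0.5091, -0.2019], [0.313, 0.283], np.float64(89.8))
red 2043 ([0.3966, 0.2027], [0.044, 0.026], np.float64(-88.7))
white 8631 ([0.5063, 0.2092], [0.263, 0.177], np.float64(-88.5))
[[0.585, 0.3396], [0.5947, 0.0799], [0.4273, 0.071], [0.4175, 0.3304]]
[[0.649, -0.0555], [0.647, -0.3539], [0.3701, -0.3485], [0.3725, -0.0512]]
mug [0.7527, 0.0098] jar [0.7542, 0.2944]
redside ([0.3937, 0.2038], [0.044, 0.024], np.float64(-87.2))
```

```bash
cat >> h.py <<'E'
def plan(p,ang,n,cur=None):
    """rows from current pose to p, tool down, tool-y at world angle ang (deg) mod 180 nearest"""
    if cur is None:
        s=manip.state();cur=(np.array(s['position']),R.from_quat(s['tool_rot']))
    P,Q=cur;y=Q.as_matrix()[:,1];a0=np.degrees(np.arctan2(y[1],y[0]))
    d=(ang-a0+90)%180-90
    a=np.radians(a0+d);ty=np.array([np.cos(a),np.sin(a),0]);tz=np.array([0,0,-1.]);tx=np.cross(ty,tz)
    G=R.from_matrix(np.stack([tx,ty,tz],1));rv=(Q.inv()*G).as_rotvec()/n;st_=(np.array(p)-P)/n
    rows=[]
    for i in range(n):
        t=Q.inv().apply(np.array(P)+0 if 0 else (np.array(p)-P)/(n-i))*100
        r=(Q.inv()*G).as_rotvec(degrees=True)/(n-i)
        row=np.round(np.r_[t,r],2);row[3:]=np.round(r,1)
        P=P+Q.apply(row[:3]/100);Q=Q*R.from_rotvec(row[3:],degrees=True);rows.append(row.tolist())
    for i in range(0,n,10): print('['+','.join(str([float('%g'%v) for v in r]).replace(' ','').replace('.0,',',').replace('.0]',']') for r in rows[i:i+10])+']')
    return P,Q
E
python3 - <<'E'
from h import *
plan((.422,.2037,.16),2.5,16)
E
```

```text
[[2.93,-4.12,0.38,-0,-0,-4.2],[3.22,-3.9,0.38,-0,-0,-4.2],[3.5,-3.65,0.38,-0,-0,-4.3],[3.76,-3.38,0.38,-0,-0,-4.2],[4,-3.09,0.38,-0,-0,-4.3],[4.22,-2.79,0.38,-0,-0,-4.2],[4.41,-2.47,0.38,-0,-0,-4.3],[4.59,-2.13,0.38,-0,-0,-4.2],[4.73,-1.79,0.38,-0,-0,-4.3],[4.85,-1.43,0.38,-0,-0,-4.2]]
[[4.94,-1.07,0.38,-0,-0,-4.3],[5.01,-0.7,0.37,-0,-0,-4.2],[5.05,-0.33,0.38,-0,-0,-4.3],[5.06,0.05,0.37,-0,-0,-4.2],[5.04,0.42,0.38,-0,-0,-4.3],[5,0.81,0.37,-0,-0,-4.2]]
```

Request:
carry_out --pt "2.93 -4.12 0.38 0 0 -4.2" --pt "3.22 -3.9 0.38 0 0 -4.2" --pt "3.5 -3.65 0.38 0 0 -4.3" --pt "3.76 -3.38 0.38 0 0 -4.2" --pt "4 -3.09 0.38 0 0 -4.3" --pt "4.22 -2.79 0.38 0 0 -4.2" --pt "4.41 -2.47 0.38 0 0 -4.3" --pt "4.59 -2.13 0.38 0 0 -4.2" --pt "4.73 -1.79 0.38 0 0 -4.3" --pt "4.85 -1.43 0.38 0 0 -4.2" --grip 0.47

```text
time: 3.4
position: [0.3652, -0.093, 0.1828]
tool_rot: [0.834, 0.553, 0.0, 0.001]
force: [0.8, 0.3, -0.2]
gripper_width: 0.0398
finger_force: 0.0
```

Request:
carry_out --pt "4.94 -1.07 0.38 0 0 -4.3" --pt "5.01 -0.7 0.37 0 0 -4.2" --pt "5.05 -0.33 0.38 0 0 -4.3" --pt "5.06 0.05 0.37 0 0 -4.2" --pt "5.04 0.42 0.38 0 0 -4.3" --pt "5 0.81 0.37 0 0 -4.2" --pt "0 0 0 0 0 0" --pt "0 0 0 0 0 0"

```text
time: 4.4
position: [0.4218, 0.2036, 0.1599]
tool_rot: [0.692, 0.722, -0.0, 0.0]
force: [0.4, -0.2, 0.4]
gripper_width: 0.0402
finger_force: 0.0
```

Run:
```python
from h import *
st(); c=cam('side');d=cam('top')
a=cv2.resize(c['frame'][170:330,170:430,::-1],None,fx=1.5*2,fy=1.5*2,interpolation=3)
cv2.imwrite('pics/a.png',a)
```

```text
t 4.4 p [0.4218 0.2036 0.1599] F [ 0.4 -0.2  0.4] w 0.040231625880665874 ff 0.0
[[-0.043, 0.999, -0.0], [0.999, 0.043, -0.0], [-0.0, -0.0, -1.0]] [ 0.34 -0.25  2.11 -0.    1.28  0.29]
```

View pics/a.png

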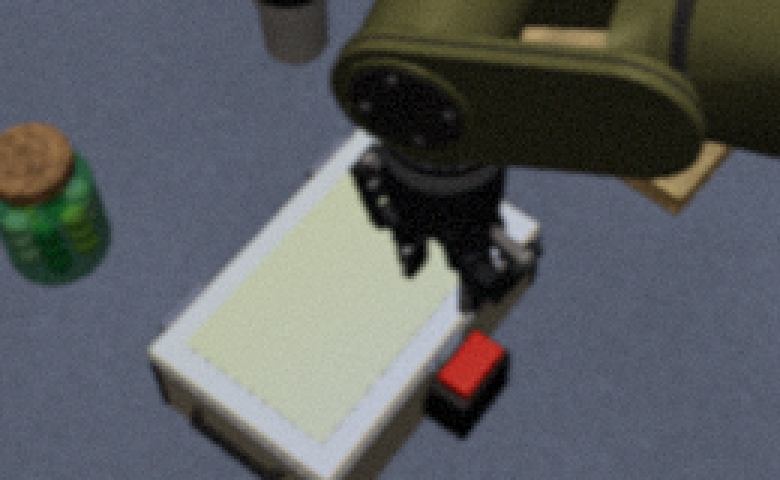

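The crop shows the front fingertip at (468,305), about in line with the red button at (474,365). Descending now.

Request:
carry_out --pt "0 0 1 0 0 0" --pt "0 0 1 0 0 0" --pt "0 0 0.8 0 0 0" --pt "0 0 0.4 0 0 0" --pt "0 0 0.2 0 0 0" --pt "0 0 0 0 0 0"

```text
time: 5.25
position: [0.4221, 0.2038, 0.1261]
tool_rot: [0.692, 0.722, 0.0, 0.0]
force: [0.1, -0.3, 0.5]
gripper_width: 0.0402
finger_force: 0.0
```

Run:
```python
from h import *
st(); c=cam('side');print(proj(c,(.395,.2025,.1)),proj(c,(.395,.2025,.0955)))
c['extrinsics'];print(proj(c,(.395,.2025,.135)))
a=cv2.resize(c['frame'][230:330,250:400,::-1],None,fx=4,fy=4,interpolation=3)
cv2.imwrite('pics/b.png',a)
```

```text
t 5.25 p [0.4221 0.2038 0.1261] F [ 0.1 -0.3  0.5] w 0.040205982039503194 ff 0.0
[[-0.043, 0.999, 0.0], [0.999, 0.043, 0.0], [0.0, 0.0, -1.0]] [ 0.34 -0.21  2.14  0.    1.21  0.29]
[np.float64(326.49399370744237), np.float64(288.6576478623931)] [np.float64(326.44901302105853), np.float64(289.6185022183259)]
[np.float64(326.85505221496925), np.float64(280.9449011794357)]
```

View pics/b.png

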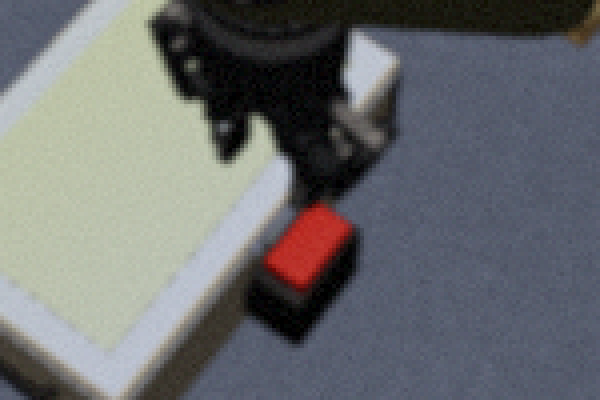

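Run:
```python
from h import *
c=cam('top')
print(proj(c,(.395,.2025,.101)),proj(c,(.449,.205,.101)))
for x in(.395,.449):print(proj(c,(x,.204,.15)))
a=cv2.resize(c['frame'][190:320,150:350,::-1],None,fx=4,fy=4,interpolation=3)
cv2.imwrite('pics/c.png',a)
```

```text
[np.float64(221.5265146136278), np.float64(281.79436917971225)] [np.float64(221.80751026467186), np.float64(256.8721156140119)]
[np.float64(215.99624764154981), np.float64(282.500581143643)]
[np.float64(217.5439596669403), np.float64(256.2312087494986)]
```

View pics/c.png

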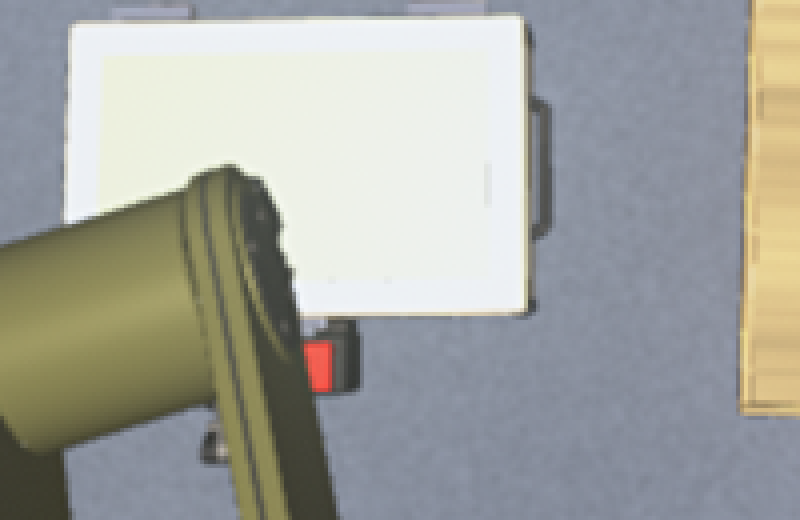

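Run:
```python
from h import *
c=cam('top')
for z in(.14,.17,.2,.23):print(z,ray(c,(200.5,300),z).round(3))
s=cam('side')
for z in(.1,.11,.12,.14,.15):print(z,ray(s,(328.7,280),z).round(3),ray(s,(250+228/4,230+158/4),z).round(3))
```

```text
0.14 [0.358 0.236 0.14 ]
0.17 [0.36  0.229 0.17 ]
0.2 [0.363 0.221 0.2  ]
0.23 [0.365 0.214 0.23 ]
0.1 [0.404 0.183 0.1  ] [0.457 0.193 0.1  ]
0.11 [0.401 0.188 0.11 ] [0.453 0.198 0.11 ]
0.12 [0.398 0.192 0.12 ] [0.449 0.202 0.12 ]
0.14 [0.392 0.2   0.14 ] [0.442 0.21  0.14 ]
0.15 [0.389 0.205 0.15 ] [0.439 0.214 0.15 ]
```

Request:
carry_out --pt "0 0 0.2 0 0 0" --pt "0 0 0.2 0 0 0" --pt "0 0 0.1 0 0 0" --pt "0 0 0 0 0 0"

```text
time: 5.95
position: [0.4219, 0.2037, 0.1208]
tool_rot: [0.692, 0.722, -0.0, -0.0]
force: [-0.2, 0.1, 0.8]
gripper_width: 0.0403
finger_force: 0.0
```

Request:
carry_out --pt "0 0 0.1 0 0 0" --pt "0 0 0.1 0 0 0" --pt "0 0 0.1 0 0 0" --pt "0 0 0 0 0 0"

```text
time: 6.45
position: [0.4219, 0.2037, 0.1179]
tool_rot: [0.692, 0.722, -0.0, -0.0]
force: [0.1, 1.2, -0.3]
gripper_width: 0.0399
finger_force: 0.0
```

Run:
```python
from h import *
st()
c=cam('side')
a=cv2.resize(c['frame'][230:330,250:400,::-1],None,fx=4,fy=4,interpolation=3)
a=cv2.convertScaleAbs(a,alpha=1.6,beta=20)
cv2.imwrite('pics/d.png',a)
```

```text
t 6.45 p [0.4219 0.2037 0.1179] F [ 0.1  1.2 -0.3] w 0.039890439849495155 ff 0.0
[[-0.043, 0.999, -0.0], [0.999, 0.043, -0.0], [-0.0, -0.0, -1.0]] [ 0.34 -0.2   2.14  0.    1.2   0.29]
```

View pics/d.png

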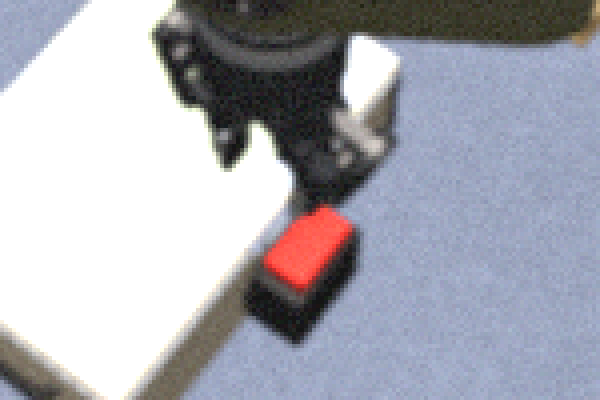

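The fingertip at (315,212) is still above the button's far corner and there is no contact force, so I keep easing down.

Request:
carry_out --pt "0 0 0.1 0 0 0" --pt "0 0 0.1 0 0 0" --pt "0 0 0.1 0 0 0" --pt "0 0 0.1 0 0 0" --pt "0 0 0 0 0 0"

```text
time: 7.12
position: [0.4219, 0.2037, 0.1139]
tool_rot: [0.692, 0.722, -0.0, -0.0]
force: [-0.0, -0.4, -0.4]
gripper_width: 0.04
finger_force: 0.0
```

Request:
carry_out --pt "0 0 0.1 0 0 0" --pt "0 0 0.1 0 0 0" --pt "0 0 0 0 0 0"

```text
time: 7.5
position: [0.4219, 0.2037, 0.1119]
tool_rot: [0.692, 0.722, -0.0, -0.0]
force: [-0.6, -0.3, 0.5]
gripper_width: 0.04
finger_force: 0.0
```

Request:
carry_out --pt "0 0 0.1 0 0 0" --pt "0 0 0.1 0 0 0" --pt "0 0 0 0 0 0"

```text
time: 7.88
position: [0.4219, 0.2037, 0.1099]
tool_rot: [0.692, 0.722, -0.0, -0.0]
force: [0.9, 0.0, 0.3]
gripper_width: 0.0402
finger_force: 0.0
```

Request:
carry_out --pt "0 0 0.1 0 0 0" --pt "0 0 0.1 0 0 0" --pt "0 0 0 0 0 0"

```text
time: 8.25
position: [0.4219, 0.2037, 0.1079]
tool_rot: [0.692, 0.722, -0.0, -0.0]
force: [0.1, -0.9, -0.2]
gripper_width: 0.0402
finger_force: 0.0
```

Run:
```python
from h import *
st()
c=cam('side')
a=cv2.resize(c['frame'][230:330,250:400,::-1],None,fx=4,fy=4,interpolation=3)
a=cv2.convertScaleAbs(a,alpha=1.6,beta=20)
cv2.imwrite('pics/e.png',a)
```

```text
t 8.25 p [0.4219 0.2037 0.1079] F [ 0.1 -0.9 -0.2] w 0.040170075401982315 ff 0.0
[[-0.043, 0.999, -0.0], [0.999, 0.043, -0.0], [-0.0, -0.0, -1.0]] [ 0.34 -0.19  2.15  0.    1.18  0.29]
```

View pics/e.png

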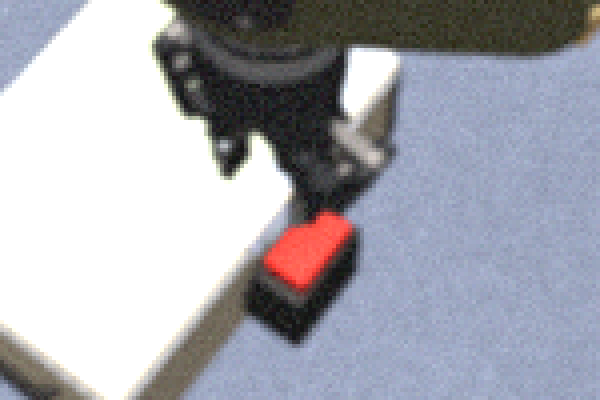

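The tip at (307,222) now covers the back edge of the button, still without contact. Continuing.

Request:
carry_out --pt "0 0 0.1 0 0 0" --pt "0 0 0.1 0 0 0" --pt "0 0 0 0 0 0"

```text
time: 8.68
position: [0.4219, 0.2037, 0.1059]
tool_rot: [0.692, 0.722, -0.0, -0.0]
force: [-0.0, 0.4, 0.7]
gripper_width: 0.0399
finger_force: 0.0
```

Request:
carry_out --pt "0 0 0.1 0 0 0" --pt "0 0 0.1 0 0 0" --pt "0 0 0 0 0 0"

```text
time: 9.05
position: [0.4219, 0.2037, 0.1039]
tool_rot: [0.692, 0.722, -0.0, -0.0]
force: [-0.0, 0.2, -0.5]
gripper_width: 0.0404
finger_force: 0.0
```

Request:
carry_out --pt "0 0 0.1 0 0 0" --pt "0 0 0.1 0 0 0" --pt "0 0 0 0 0 0"

```text
time: 9.43
position: [0.4219, 0.2037, 0.1019]
tool_rot: [0.692, 0.722, -0.0, -0.0]
force: [0.3, 1.0, 0.1]
gripper_width: 0.0402
finger_force: 0.0
```

Run:
```python
from h import *
F=[manip.state()['force']]
c=cam('side');F.append(manip.state()['force'])
for i in range(4): cam('side');F.append(manip.state()['force'])
print(np.mean(F,0).round(2),np.array(F)[:,2].round(1))
a=cv2.resize(c['frame'][240:310,270:360,::-1],None,fx=8,fy=8,interpolation=3)
a=cv2.convertScaleAbs(a,alpha=1.6,beta=20)
cv2.imwrite('pics/f.png',a)
```

```text
[0.18 0.02 0.17] [ 0.1  0.2  0.2  0.4 -0.8  0.9]
```

View pics/f.png

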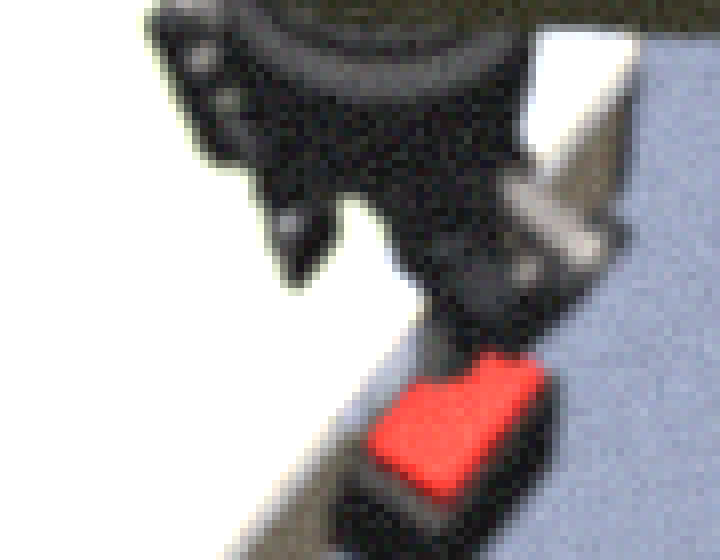

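The front tip at (450,380) is over the button's back half and the back tip at (295,290) is over the lid. By ray, both are still 5-9 mm above the button. I keep going.

Request:
carry_out --pt "0 0 0.1 0 0 0" --pt "0 0 0.1 0 0 0" --pt "0 0 0 0 0 0"

```text
time: 10.05
position: [0.4219, 0.2037, 0.0998]
tool_rot: [0.692, 0.722, -0.0, -0.0]
force: [-0.0, -0.4, 0.1]
gripper_width: 0.0399
finger_force: 0.0
```

Request:
carry_out --pt "0 0 0.1 0 0 0" --pt "0 0 0.1 0 0 0" --pt "0 0 0 0 0 0"

```text
time: 10.42
position: [0.4219, 0.2037, 0.0979]
tool_rot: [0.692, 0.722, -0.0, -0.0]
force: [0.4, -0.2, -0.5]
gripper_width: 0.0401
finger_force: 0.0
```

```bash
cat >> h.py <<'E'
def force(n=5):
    F=[]
    for i in range(n): cam('side');F.append(manip.state()['force'])
    print('F',np.mean(F,0).round(2))
E
python3 -c "
from h import *
force();st()"
```

```text
F [ 0.29  0.07 -0.04]
t 10.675 p [0.4221 0.2038 0.0981] F [0.8 0.  0.3] w 0.040036411604610474 ff 0.0
[[-0.043, 0.999, 0.0], [0.999, 0.043, 0.0], [0.0, 0.0, -1.0]] [ 0.34 -0.18  2.16  0.    1.16  0.29]
```

Request:
carry_out --pt "0 0 0.1 0 0 0" --pt "0 0 0.1 0 0 0" --pt "0 0 0 0 0 0"

```text
time: 11.05
position: [0.4219, 0.2037, 0.0959]
tool_rot: [0.692, 0.722, -0.0, -0.0]
force: [-0.2, -0.4, -0.3]
gripper_width: 0.0401
finger_force: 0.0
```

Request:
carry_out --pt "0 0 0.1 0 0 0" --pt "0 0 0.1 0 0 0" --pt "0 0 0 0 0 0"

```text
time: 11.42
position: [0.4219, 0.2037, 0.0939]
tool_rot: [0.692, 0.722, -0.0, -0.0]
force: [-0.1, -0.2, 0.2]
gripper_width: 0.0403
finger_force: 0.0
```

Run:
```python
from h import *
force()
c=cam('side')
a=cv2.resize(c['frame'][240:310,270:360,::-1],None,fx=8,fy=8,interpolation=3)
a=cv2.convertScaleAbs(a,alpha=1.6,beta=20)
cv2.imwrite('pics/g.png',a)
```

```text
F [ 0.59 -0.17  0.17]
```

View pics/g.png

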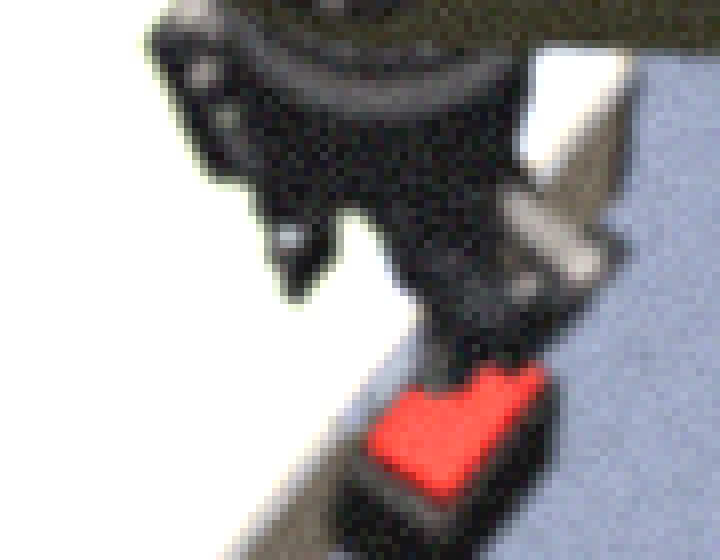

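Run:
```python
from h import *
s=cam('side')
for p in((325.6,289.4),(306.9,277.9)):
    print([ray(s,p,z).round(4).tolist() for z in(.09,.1,.11,.12)])
for P in((.388,.214,.069),(.388,.214,.09),(.388,.214,.1),(.388,.214,.12),(.442,.2155,.09),(.442,.2155,.1),(.442,.2155,.12)): print(P,np.round(proj(s,P),1))
```

```text
[[0.3983, 0.201, 0.09], [0.3954, 0.2051, 0.1], [0.3924, 0.2091, 0.11], [0.3895, 0.2131, 0.12]]
[[0.4472, 0.2054, 0.09], [0.4437, 0.2094, 0.1], [0.4402, 0.2134, 0.11], [0.4368, 0.2174, 0.12]]
(0.388, 0.214, 0.069) [325.4 300.8]
(0.388, 0.214, 0.09) [325.6 296.5]
(0.388, 0.214, 0.1) [325.7 294.4]
(0.388, 0.214, 0.12) [325.9 290.1]
(0.442, 0.2155, 0.09) [305.8 282.5]
(0.442, 0.2155, 0.1) [305.7 280.3]
(0.442, 0.2155, 0.12) [305.6 275.9]
```

Request:
carry_out --pt "0 0 0.1 0 0 0" --pt "0 0 0.1 0 0 0" --pt "0 0 0 0 0 0"

```text
time: 12.15
position: [0.4219, 0.2037, 0.0918]
tool_rot: [0.692, 0.722, -0.0, -0.0]
force: [0.1, -0.3, -0.2]
gripper_width: 0.0401
finger_force: 0.0
```

Request:
carry_out --pt "0 0 0.1 0 0 0" --pt "0 0 0.1 0 0 0" --pt "0 0 0 0 0 0"

```text
time: 12.52
position: [0.4219, 0.2037, 0.0899]
tool_rot: [0.692, 0.722, -0.0, -0.0]
force: [-0.3, -0.7, -0.9]
gripper_width: 0.0402
finger_force: 0.0
```

Request:
carry_out --pt "0 0 0.1 0 0 0" --pt "0 0 0.1 0 0 0" --pt "0 0 0.1 0 0 0" --pt "0 0 0 0 0 0"

```text
time: 13.02
position: [0.4219, 0.2037, 0.0869]
tool_rot: [0.692, 0.722, -0.0, -0.0]
force: [-0.6, -0.8, -0.9]
gripper_width: 0.0405
finger_force: 0.0
```

Request:
carry_out --pt "0 0 0.1 0 0 0" --pt "0 0 0.1 0 0 0" --pt "0 0 0 0 0 0"

```text
time: 13.4
position: [0.4219, 0.2037, 0.0849]
tool_rot: [0.692, 0.722, -0.0, -0.0]
force: [0.2, 0.4, 0.8]
gripper_width: 0.0402
finger_force: 0.0
```

```bash
python3 -c "
from h import *
force(4);st()"
```

```text
F [-0.26 -0.03 -0.07]
t 13.6 p [0.422  0.2037 0.0851] F [ 0.4 -0.5  0.3] w 0.040339206231384185 ff 0.0
[[-0.043, 0.999, 0.0], [0.999, 0.043, 0.0], [0.0, 0.0, -1.0]] [ 0.34 -0.16  2.17 -0.    1.13  0.29]
```

Request:
carry_out --pt "0 0 0.1 0 0 0" --pt "0 0 0.1 0 0 0" --pt "0 0 0 0 0 0"

```text
time: 13.98
position: [0.422, 0.2038, 0.083]
tool_rot: [0.692, 0.722, -0.0, -0.0]
force: [0.5, 0.2, 0.3]
gripper_width: 0.04
finger_force: 0.3
```

Request:
carry_out --pt "0 0 0.1 0 0 0" --pt "0 0 0.1 0 0 0" --pt "0 0 0 0 0 0"

```text
time: 14.35
position: [0.4221, 0.2037, 0.0811]
tool_rot: [0.692, 0.722, 0.0, 0.0]
force: [-0.7, 0.2, 1.5]
gripper_width: 0.0402
finger_force: 0.8
```

Run:
```python
from h import *
force(4);c=cam('side')
a=cv2.resize(c['frame'][240:310,270:360,::-1],None,fx=8,fy=8,interpolation=3)
a=cv2.convertScaleAbs(a,alpha=2.5,beta=30)
cv2.imwrite('pics/i.png',a)
```

```text
F [-0.32 -0.39  1.67]
```

View pics/i.png

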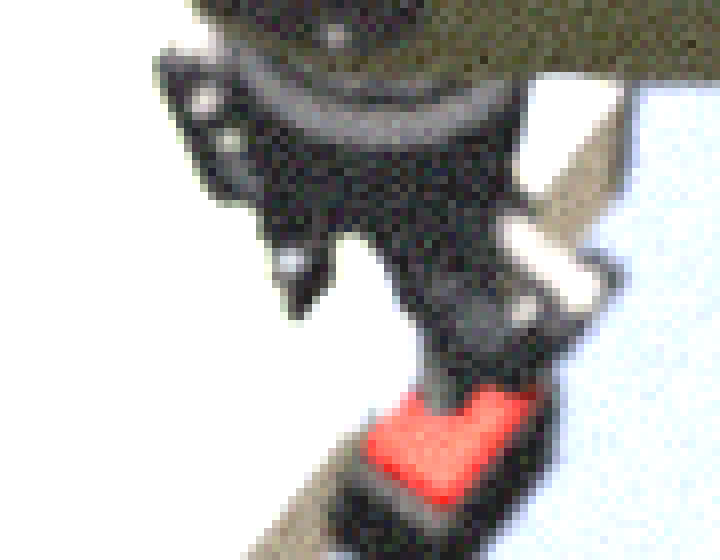

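Contact: the force is about 1.7 N with the tip at (445,405) on the red button. It came about 30 mm above where the height model put it, so I'll triangulate the heights from the first pictures.

```bash
cat >> h.py <<'E'
def tri(c,p,s,q):
    A=[];b=[]
    o=[];d=[]
    for cc,pp in((c,p),(s,q)):
        a=ray(cc,pp,0.);e=ray(cc,pp,.2);v=(e-a)/np.linalg.norm(e-a);M=np.eye(3)-np.outer(v,v);A.append(M);b.append(M@a)
    x=np.linalg.lstsq(np.vstack(A),np.hstack(b),rcond=None)[0]
    return x.round(4),np.round([np.linalg.norm(M@x-k)*1000 for M,k in zip(A,b)],1)
E
python3 - <<'E'
from h import *
c=cam('top');s=cam('side');T=cv2.imread('pics/top0.png')[:,:,::-1].astype(int);S=cv2.imread('pics/side0.png')[:,:,::-1].astype(int)
def cen(f,m):
    k,_=cv2.findContours(m.astype(np.uint8),0,2);k=max(k,key=cv2.contourArea);return cv2.minAreaRect(k)[0],cv2.boxPoints(cv2.minAreaRect(k)).round(1).tolist()
red=lambda f,a,b,d,e:cen(f,((f[...,0]>140)&(f[...,1]<100)&(f[...,2]<100)&np.pad(np.ones((e-d,b-a),bool),((d,400-e),(a,640-b)))))
t=red(T,140,300,200,320);q=red(S,200,380,250,330);print('button',tri(c,t[0],s,q[0]))
t=red(T,340,420,200,320);q=red(S,370,430,170,220);print('redbrush',tri(c,t[0],s,q[0]))
# tray & lid corners read from the crops
for n,a,b in(('lid R-back',(325,240),(380,266)),('lid R-front',(328,410),(504,342)),('lid L-back',(63,243),(222,434)),('tray L-back',(457,203),(422,205)),('tray R-back',(735,212),(561,75)),('tray R-front',(738,476),(739,172)),('tray L-front',(449,467),(607,326))):
    print(n,tri(c,(140+a[0]/2.3,90+a[1]/2.3),s,(120+b[0]/2.2,90+b[1]/2.2)))
E
```

```text
button (array([0.3956, 0.2029, 0.092 ]), array([1., 1.]))
redbrush (array([ 0.4482, -0.1635,  0.0312]), array([1.2, 1.2]))
lid R-back (array([0.5968, 0.0807, 0.0764]), array([0.1, 0.1]))
lid R-front (array([0.4285, 0.0723, 0.0768]), array([1.3, 1.3]))
lid L-back (array([0.5833, 0.3398, 0.0821]), array([2.9, 2.9]))
tray L-back (array([ 0.6511, -0.0571,  0.013 ]), array([1.2, 1.2]))
tray R-back (array([ 0.6489, -0.3592,  0.0149]), array([1.1, 1.1]))
tray R-front (array([ 0.3688, -0.3524,  0.0186]), array([0.9, 0.9]))
tray L-front (array([ 0.3716, -0.0522,  0.0146]), array([0.2, 0.2]))
```

Request:
carry_out --pt "0 0 0.1 0 0 0" --pt "0 0 0.1 0 0 0" --pt "0 0 0.05 0 0 0" --pt "0 0 0 0 0 0"

```text
time: 15.2
position: [0.4221, 0.2038, 0.0786]
tool_rot: [0.692, 0.722, 0.0, 0.0]
force: [0.5, 0.0, 2.6]
gripper_width: 0.0402
finger_force: 1.2
```

```bash
python3 -c "
from h import *
force(5);st()"
```

```text
F [-0.6   0.25  2.97]
t 15.45 p [0.4221 0.2037 0.0786] F [-1.2  0.3  2.8] w 0.040135990002678326 ff 1.2904792372137308
[[-0.043, 0.999, 0.0], [0.999, 0.043, 0.0], [0.0, 0.0, -1.0]] [ 0.34 -0.15  2.17 -0.    1.12  0.29]
```

Request:
carry_out --pt "0 0 0.05 0 0 0" --pt "0 -0.03 -0.05 -1 0 0" --pt "0 -0.03 -0.05 -1 0 0" --pt "0 -0.03 -0.05 -1 0 0" --pt "0 -0.03 -0.05 -1 0 0" --pt "0 -0.03 -0.05 -1 0 0" --pt "0 -0.03 -0.05 -1 0 0" --pt "0 -0.03 -0.05 -1 0 0" --pt "0 -0.03 -0.05 -1 0 0" --pt "0 0 0 0 0 0"

```text
time: 16.7
position: [0.4191, 0.2036, 0.0818]
tool_rot: [0.69, 0.72, 0.05, 0.048]
force: [1.7, 0.3, 3.3]
gripper_width: 0.0402
finger_force: 1.7
```

Run:
```python
from h import *
force(4);st();c=cam('side')
a=cv2.resize(c['frame'][190:330,170:370,::-1],None,fx=4,fy=4,interpolation=3)
cv2.imwrite('pics/j.png',a)
```

```text
F [1.19 0.03 3.47]
t 16.9 p [0.4191 0.2036 0.0816] F [ 1.2 -0.1  3.5] w 0.04000256252879202 ff 1.7522407155411202
[[-0.043, 0.989, 0.138], [0.999, 0.043, 0.006], [-0.0, 0.138, -0.99]] [ 0.36 -0.25  2.25 -0.05  1.01  0.35]
```

View pics/j.png

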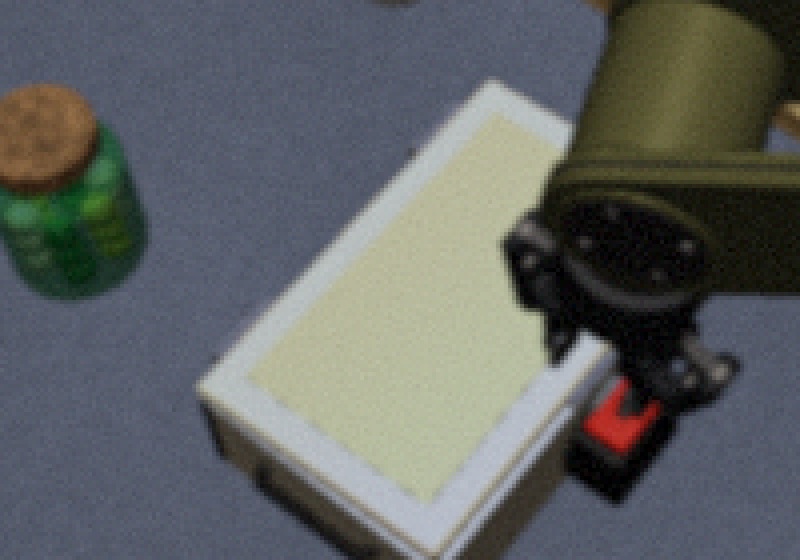

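The lid is loose: a gap shows at its front edge near (500,480), and the back finger at (558,355) rests on it. Next I follow the arc up.

```bash
cat >> h.py <<'E'
CC=np.array([.5075,.2077]);CY=np.radians(2.5);CX=np.array([np.cos(CY),np.sin(CY)]);CYv=np.array([-np.sin(CY),np.cos(CY)])
def cw(x,y,z): return np.r_[CC+CX*x+CYv*y,z]   # case frame -> world (m)
def chain(pts,n,ang,tilt=lambda i:0,cur=None):
    """rows through the list of world points; tool-y along ang, tilted about tool x by tilt(i) deg"""
    if cur is None:
        s=manip.state();cur=(np.array(s['position']),R.from_quat(s['tool_rot']))
    P,Q=cur;rows=[]
    a=np.radians(ang);ty=np.array([np.cos(a),np.sin(a),0]);tz=np.array([0,0,-1.])
    B=R.from_matrix(np.stack([np.cross(ty,tz),ty,tz],1))
    for i,p in enumerate(pts):
        G=B*R.from_rotvec([tilt(i),0,0],degrees=True)
        r=np.r_[np.round(Q.inv().apply(np.array(p)-P)*100,2),np.round((Q.inv()*G).as_rotvec(degrees=True),1)]
        P=P+Q.apply(r[:3]/100);Q=Q*R.from_rotvec(r[3:],degrees=True);rows.append(r.tolist())
    for i in range(0,len(rows),10): print('['+','.join('['+','.join('%g'%v for v in r)+']' for r in rows[i:i+10])+']')
    return P,Q
E
python3 - <<'E'
from h import *
r=.15
def T(t): return cw(.085-r*np.cos(t)+.012*np.sin(t)-.020,0,.0755+r*np.sin(t)+.012*np.cos(t)-.012)
th=[.1,.15,.2,.28,.36,.45,.54,.63,.72,.81,.9,1.0,1.1,1.2,1.3,1.4,1.5,1.57,1.62]
pts=[T(t) for t in th];pts.append(pts[-1]+[.003,0,0])
q=chain(pts,0,2.5,lambda i:-8*max(0,1-i/12))
print(q[0])
E
```

```text
[[0.03,0.66,-0.79,-0.1,0,-0],[-0,0.26,-0.71,0.7,0,-0],[-0,0.28,-0.7,0.7,0,-0],[-0,0.51,-1.09,0.6,0,-0],[-0,0.58,-1.05,0.7,0,-0],[-0,0.74,-1.14,0.7,0,-0],[-0,0.82,-1.07,0.6,0,-0],[-0,0.91,-1.01,0.7,0,-0],[-0,0.99,-0.93,0.7,0,-0],[0,1.05,-0.85,0.6,0,-0]]
[[0,1.12,-0.76,0.7,0,-0],[0,1.3,-0.75,0.7,0,-0],[0,1.37,-0.62,0.6,0,-0],[0,1.42,-0.51,0,0,-0],[0,1.46,-0.35,0,0,-0],[0.01,1.49,-0.21,0,0,-0],[-0,1.5,-0.06,0,0,-0],[-0,1.05,0.04,0,0,-0],[-0,0.75,0.08,0,0,-0],[-0.01,0.3,0,0,0,-0]]
[0.59476276 0.21142414 0.21274369]
```

Request:
carry_out --pt "0 0.2 -0.8 0 0 0" --pt "0 0.5 -0.71 0.7 0 0" --pt "0 0.5 -0.7 0.7 0 0" --pt "0 0.51 -1.09 0.6 0 0" --pt "0 0.58 -1.05 0.7 0 0" --pt "0 0.74 -1.14 0.7 0 0" --pt "0 0.82 -1.07 0.6 0 0" --pt "0 0.91 -1.01 0.7 0 0" --pt "0 0.99 -0.93 0.7 0 0" --pt "0 1.05 -0.85 0.6 0 0"

```text
time: 18.2
position: [0.4789, 0.2062, 0.1814]
tool_rot: [0.692, 0.722, 0.012, 0.012]
force: [0.3, 0.5, 0.9]
gripper_width: 0.0404
finger_force: 0.2
```

Run:
```python
from h import *
st();c=cam('side')
a=cv2.resize(c['frame'][110:310,130:430,::-1],None,fx=2.6,fy=2.6,interpolation=3)
cv2.imwrite('pics/k.png',a)
```

```text
t 18.2 p [0.4789 0.2062 0.1814] F [0.3 0.5 0.9] w 0.04042989441070978 ff 0.18985174138833827
[[-0.043, 0.998, 0.034], [0.999, 0.043, 0.002], [0.0, 0.034, -0.999]] [ 0.31 -0.16  1.99 -0.01  1.27  0.27]
```

View pics/k.png

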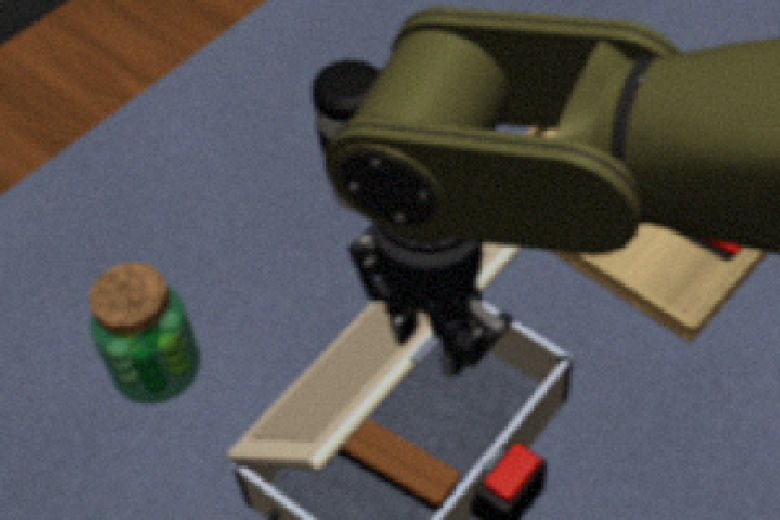

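The lid is partly open and leans on the back finger at (405,325). The catch is up, and the brown shoe brush shows inside at (400,460). On to fully open.

Request:
carry_out --pt "0 1.12 -0.76 0.7 0 0" --pt "0 1.3 -0.75 0.7 0 0" --pt "0 1.37 -0.62 0.6 0 0" --pt "0 1.42 -0.51 0 0 0" --pt "0 1.46 -0.35 0 0 0" --pt "0 1.49 -0.21 0 0 0" --pt "0 1.5 -0.06 0 0 0" --pt "0 1.05 0.04 0 0 0" --pt "0 0.75 0.08 0 0 0" --pt "0 0.6 0 0 0 0"

```text
time: 19.5
position: [0.5982, 0.2113, 0.2125]
tool_rot: [0.692, 0.722, -0.0, -0.0]
force: [-0.4, -0.3, 0.5]
gripper_width: 0.0401
finger_force: 0.0
```

Request:
carry_out --pt "0 0.3 0 0 0 0" --pt "0 0 -1 0 0 0" --pt "0 0 -2 0 0 0" --pt "0 0 -3 0 0 0" --pt "0 0 -2.5 0 0 0" --pt "0 -4 0 0 0 0" --pt "0 -5 0 0 0 0" --pt "0 -5 0 0 0 0" --pt "0 -5 0 0 0 0" --pt "0 0 0 0 0 0"

```text
time: 20.75
position: [0.4093, 0.2034, 0.3003]
tool_rot: [0.691, 0.723, 0.002, 0.001]
force: [0.5, -1.2, 0.4]
gripper_width: 0.04
finger_force: 0.0
```

Run:
```python
from h import *
st()
c=look(['shoe_brush'],cams=('top','side'),base=.005,save=None)
s=cam('side');
print(cw(.085,0,.0755),[np.round(proj(s,cw(.085,y,.0755+.17))) for y in(-.13,.13)])
d=manip.trace('side','lid_front')
print([(x['conf'],blob(s,x['mask'],.2),np.argwhere(x['mask']).min(0)) for x in d[:1]])
```

```text
t 20.75 p [0.4093 0.2034 0.3003] F [ 0.5 -1.2  0.4] w 0.039970738017083784 ff 0.0
[[-0.045, 0.999, 0.004], [0.999, 0.045, 0.002], [0.001, 0.004, -1.0]] [ 0.34 -0.36  1.96  0.    1.54  0.3 ]
top shoe_brush 0.66 [212.9, 233.5] ([0.5013, 0.2346], [0.117, 0.038], np.float64(7.0))
side shoe_brush 0.87 [282.3, 286.3] ([0.5064, 0.2346], [0.131, 0.05], np.float64(4.4))
[0.5924191  0.21140765 0.0755    ] [array([289., 165.]), array([204., 247.])]
[(0.7, ([0.5866, 0.216], [0.316, 0.12], np.float64(-84.2)), array([164, 200]))]
```

Run:
```python
from h import *
q=plan((.503,.2345,.14),-83.5,10)
chain([(.503,.2345,z) for z in(.09,.05,.025,.012,.004,.001)],0,-83.5,cur=q)
```

```text
[[0.27,0.92,1.58,0,-0,8.6],[0.41,0.87,1.58,0,-0,8.6],[0.53,0.8,1.58,0,-0,8.6],[0.65,0.71,1.58,0,-0,8.6],[0.75,0.6,1.58,0,-0,8.6],[0.83,0.49,1.59,0,-0,8.6],[0.89,0.36,1.58,0,-0,8.6],[0.93,0.22,1.59,0,-0,8.6],[0.96,0.08,1.58,0,-0,8.6],[0.96,-0.07,1.59,0,-0,8.5]]
[[-0,0,5,0,-0,0],[-0,0,4,0,-0,0],[-0,0,2.5,0,-0,0],[-0.01,0,1.3,0,-0,0],[0,0,0.8,0,-0,0],[0,0,0.3,0,-0,0]]
```

Request:
carry_out --pt "0.27 0.92 1.58 0 0 8.6" --pt "0.41 0.87 1.58 0 0 8.6" --pt "0.53 0.8 1.58 0 0 8.6" --pt "0.65 0.71 1.58 0 0 8.6" --pt "0.75 0.6 1.58 0 0 8.6" --pt "0.83 0.49 1.59 0 0 8.6" --pt "0.89 0.36 1.58 0 0 8.6" --pt "0.93 0.22 1.59 0 0 8.6" --pt "0.96 0.08 1.58 0 0 8.6" --pt "0.96 -0.07 1.59 0 0 8.5" --grip 0.73

```text
time: 22.3
position: [0.5031, 0.2345, 0.1385]
tool_rot: [0.999, 0.055, -0.001, 0.0]
force: [-1.1, -0.4, 0.1]
gripper_width: 0.0622
finger_force: 0.0
```

Request:
carry_out --pt "0 0 4 0 0 0" --pt "0 0 4 0 0 0" --pt "0 0 2.5 0 0 0" --pt "0 0 1.3 0 0 0" --pt "0 0 0.8 0 0 0" --pt "0 0 0.3 0 0 0" --pt "0 0 0 0 0 0"

```text
time: 23.18
position: [0.5028, 0.2348, 0.0114]
tool_rot: [0.998, 0.057, 0.001, -0.0]
force: [-0.5, -0.2, -0.5]
gripper_width: 0.0621
finger_force: 0.0
```

Request:
carry_out --pt "0 0 0.4 0 0 0" --pt "0 0 0.3 0 0 0" --pt "0 0 0.1 0 0 0" --pt "0 0 0 0 0 0"

```text
time: 23.68
position: [0.5021, 0.2345, 0.0025]
tool_rot: [0.998, 0.057, -0.0, 0.0]
force: [-1.4, 0.4, 0.6]
gripper_width: 0.0624
finger_force: 0.0
```

Request:
carry_out --pt "0 0 0 0 0 0" --pt "0 0 0 0 0 0" --pt "0 0 0 0 0 0" --pt "0 0 0 0 0 0" --grip 0.2 --force 40

```text
time: 24.18
position: [0.5024, 0.2347, 0.0029]
tool_rot: [0.998, 0.057, 0.0, -0.0]
force: [0.5, -0.4, 1.5]
gripper_width: 0.0353
finger_force: 41.5
```

Run:
```python
from h import *
q=chain([(.502,.2347,z) for z in(.03,.08,.14,.18)],0,-83.5)
q=chain([(.502,.2347-.05*i,.18) for i in range(1,6)],0,-84.5,cur=q)
q=plan((.575,-.125,.15),-91,4,cur=q)
chain([(.575,-.125,z) for z in(.09,.05,.025,.012,.006)],0,-91,cur=q)
```

```text
[[-0.04,-0.01,-2.71,-0,-0,0.1],[0,0,-5,-0,-0,-0],[0.01,0,-6,-0,-0,-0],[-0,0,-4,-0,-0,-0]]
[[-0.57,4.97,-0,-0,-0,1],[-0.47,4.98,-0,-0,-0,-0],[-0.48,4.97,-0,-0,-0,-0],[-0.47,4.98,-0,-0,-0,-0],[-0.48,4.98,-0.01,-0,-0,-0]]
[[1.55,2.9,0.75,-0,-0,1.6],[1.64,2.86,0.75,-0,-0,1.6],[1.71,2.81,0.75,-0,-0,1.6],[1.8,2.77,0.76,-0,-0,1.7]]
[[-0.01,-0,6,-0,-0,-0],[0,0,4,-0,-0,-0],[-0,0,2.5,-0,-0,-0],[-0,0,1.3,-0,-0,-0],[-0,0,0.6,-0,-0,-0]]
```

Request:
carry_out --pt "0 0 -2.7 0 0 0" --pt "0 0 -5 0 0 0" --pt "0 0 -6 0 0 0" --pt "0 0 -4 0 0 0" --pt "-0.57 4.97 0 0 0 1" --pt "-0.47 4.98 0 0 0 0" --pt "-0.48 4.97 0 0 0 0" --pt "-0.47 4.98 0 0 0 0" --pt "-0.48 4.98 0 0 0 0"

```text
time: 25.3
position: [0.5019, -0.0169, 0.1791]
tool_rot: [0.999, 0.049, -0.0, -0.0]
force: [1.3, 0.4, -2.3]
gripper_width: 0.0353
finger_force: 41.2
```

Request:
carry_out --pt "1.55 2.9 0.75 0 0 1.6" --pt "1.64 2.86 0.75 0 0 1.6" --pt "1.71 2.81 0.75 0 0 1.6" --pt "1.8 2.77 0.76 0 0 1.7" --pt "0 0 4.5 0 0 0" --pt "0 0 4 0 0 0" --pt "0 0 2.5 0 0 0" --pt "0 0 0 0 0 0" --pt "0 0 0 0 0 0"

```text
time: 26.42
position: [0.5764, -0.1252, 0.0405]
tool_rot: [1.0, -0.008, 0.001, 0.0]
force: [0.3, -0.2, -1.9]
gripper_width: 0.0352
finger_force: 41.1
```

Request:
carry_out --pt "0 0 2 0 0 0" --pt "0 0 1 0 0 0" --pt "0 0 0.35 0 0 0" --pt "0 0 0 0 0 0"

```text
time: 26.92
position: [0.5755, -0.125, 0.0056]
tool_rot: [1.0, -0.008, -0.0, -0.0]
force: [0.4, 0.2, -1.4]
gripper_width: 0.0352
finger_force: 41.2
```

Request:
carry_out --pt "0 0 0 0 0 0" --pt "0 0 0 0 0 0" --pt "0 0 -1 0 0 0" --pt "0 0 -4 0 0 0" --pt "0 0 -5 0 0 0" --pt "-3 -3 -5 0 0 0" --pt "-5 -6 0 0 0 0" --pt "-2 -5 0 0 0 0" --pt "0 0 0 0 0 0" --grip 0.65

```text
time: 28.05
position: [0.4882, 0.0054, 0.1548]
tool_rot: [1.0, -0.006, 0.001, -0.0]
force: [-0.1, 0.2, 0.2]
gripper_width: 0.0557
finger_force: 0.0
```

Run:
```python
from h import *
st()
look('razor_case comb hairbrush shoe_brush torch clothes_brush'.split(),cams=('top','side'),save='l.png')
```

```text
t 28.05 p [0.4882 0.0054 0.1548] F [-0.1  0.2  0.2] w 0.05574778376921001 ff 0.0
[[1.0, -0.012, 0.002], [-0.012, -1.0, 0.0], [0.002, -0.0, -1.0]] [-0.1  -0.19  2.07  0.    1.26  1.48]
top razor_case 0.96 [411.9, 264.5] ([0.4426, -0.2339], [0.12, 0.042], np.float64(2.1))
top comb 0.74 [368.4, 208.0] ([0.5782, -0.1274], [0.122, 0.04], np.float64(0.1))
top hairbrush 0.8 [412.8, 209.2] ([0.5749, -0.2371], [0.12, 0.041], np.float64(-6.2))
top shoe_brush 0.94 [366.7, 207.9] ([0.5766, -0.1235], [0.122, 0.037], np.float64(0.1))
top torch 0.68 [440.0, 210.8] ([0.5707, -0.3024], [0.116, 0.03], np.float64(-2.7))
top clothes_brush 0.67 [195.4, 127.3] ([0.768, 0.3071], [0.138, 0.093], np.float64(49.2))
side razor_case 0.97 [411.1, 180.6] ([0.4434, -0.2348], [0.129, 0.06], np.float64(-2.2))
side comb 0.71 [263.3, 157.8] ([0.8157, -0.0486], [0.207, 0.088], np.float64(-41.9))
side hairbrush 0.49 [381.3, 158.7] ([0.548, -0.2368], [0.066, 0.053], np.float64(-5.4))
side shoe_brush 0.7 [275.5, 263.6] ([0.5701, 0.1799], [0.418, 0.363], np.float64(-19.0))
side torch 0.71 [399.9, 151.4] ([0.5386, -0.3001], [0.057, 0.037], np.float64(-6.5))
side clothes_brush 0.94 [395.2, 196.8] ([0.4506, -0.1624], [0.127, 0.051], np.float64(4.6))
```

```bash
cat >> h.py <<'E'
def blues(z=.02):
    c=cam('top');f=c['frame'].astype(int);m=((f[...,2]>f[...,0]+60)&(f[...,2]>120)).astype(np.uint8)
    m=cv2.morphologyEx(m,cv2.MORPH_CLOSE,np.ones((5,5)))
    n,l,s,_=cv2.connectedComponentsWithStats(m)
    for i in range(1,n):
        if s[i,4]>150: print('blue',s[i,4],blob(c,l==i,z))
E
python3 - <<'E'
from h import *
blues()
q=plan((.4406,-.2957,.1),-84,7)
chain([(.4406,-.2957,z) for z in(.06,.03,.012,.003,-.001,-.003)],0,-84,cur=q)
E
```

```text
blue 652 ([0.5782, -0.2418], [0.117, 0.035], np.float64(-4.3))
blue 774 ([0.4438, -0.238], [0.122, 0.037], np.float64(1.6))
blue 669 ([0.441, -0.2958], [0.123, 0.033], np.float64(4.1))
[[-0.62,4.28,0.77,-0,0,-1],[-0.7,4.26,0.77,-0,0,-1],[-0.77,4.25,0.76,-0,0,-1],[-0.85,4.24,0.77,-0,0,-1],[-0.92,4.22,0.76,-0,0,-1],[-1,4.21,0.77,-0,0,-1],[-1.07,4.19,0.76,-0,0,-0.9]]
[[0,-0,4,-0,0,-0],[0,-0,3,-0,0,-0],[0,-0,1.8,-0,0,-0],[0,-0,0.9,-0,0,-0],[0,-0,0.4,-0,0,-0],[0,-0,0.2,-0,0,-0]]
```

Request:
carry_out --pt "-0.62 4.28 0.77 0 0 -1" --pt "-0.7 4.26 0.77 0 0 -1" --pt "-0.77 4.25 0.76 0 0 -1" --pt "-0.85 4.24 0.77 0 0 -1" --pt "-0.92 4.22 0.76 0 0 -1" --pt "-1 4.21 0.77 0 0 -1" --pt "-1.07 4.19 0.76 0 0 -0.9" --pt "0 0 4 0 0 0" --pt "0 0 2.5 0 0 0" --pt "0 0 0 0 0 0" --grip 0.56

```text
time: 30.05
position: [0.4389, -0.2944, 0.0327]
tool_rot: [0.999, 0.052, -0.002, -0.002]
force: [-0.1, 0.8, -0.5]
gripper_width: 0.0476
finger_force: 0.0
```

Request:
carry_out --pt "0 0 1.5 0 0 0" --pt "0 0 1 0 0 0" --pt "0 0 0.7 0 0 0" --pt "0 0 0.3 0 0 0" --pt "0 0 0 0 0 0"

```text
time: 30.68
position: [0.4407, -0.2956, 0.0001]
tool_rot: [0.999, 0.052, -0.0, -0.0]
force: [-0.3, -0.2, -0.2]
gripper_width: 0.0481
finger_force: 0.0
```

Request:
carry_out --pt "0 0 0.15 0 0 0" --pt "0 0 0.15 0 0 0" --pt "0 0 0 0 0 0"

```text
time: 31.05
position: [0.4407, -0.2956, -0.0029]
tool_rot: [0.999, 0.052, 0.0, -0.0]
force: [0.0, -0.6, -0.5]
gripper_width: 0.0482
finger_force: 0.0
```

Request:
carry_out --pt "0 0 0 0 0 0" --pt "0 0 0 0 0 0" --pt "0 0 0 0 0 0" --pt "0 0 0 0 0 0" --grip 0.2 --force 40

```text
time: 31.55
position: [0.4409, -0.2959, -0.0026]
tool_rot: [0.999, 0.052, 0.0, 0.0]
force: [0.1, 0.0, 3.4]
gripper_width: 0.0329
finger_force: 40.0
```

Run:
```python
from h import *
q=chain([(.4407,-.2956,z) for z in(.01,.06,.12,.16)],0,-84)
q=plan(cw(0,-.07,.15),-87.5,9,cur=q)
q=chain([cw(0,-.07,z) for z in(.09,.045,.02,.006,.001)],0,-87.5,cur=q)
```

```text
[[-0.02,-0.03,-1.26,0,-0,-0],[0,0.01,-5,0,-0,-0],[0.01,-0,-6,0,-0,-0],[-0,0,-4,0,-0,-0]]
[[1.27,-4.71,0.11,0,-0,0.4],[1.24,-4.72,0.11,0,-0,0.4],[1.21,-4.72,0.11,0,-0,0.4],[1.17,-4.73,0.11,0,-0,0.4],[1.14,-4.74,0.11,0,-0,0.4],[1.11,-4.75,0.11,0,-0,0.4],[1.07,-4.76,0.11,0,-0,0.4],[1.04,-4.77,0.11,0,-0,0.3],[1.02,-4.77,0.1,0,-0,0.4]]
[[-0,-0,6,0,-0,-0],[-0,-0,4.5,0,-0,-0],[-0,-0.01,2.5,0,-0,-0],[-0.01,0,1.4,0,-0,-0],[0,0,0.5,0,-0,-0]]
```

Request:
carry_out --pt "0 0 -1.3 0 0 0" --pt "0 0 -5 0 0 0" --pt "0 0 -6 0 0 0" --pt "0 0 -4 0 0 0" --pt "1.27 -4.71 0.1 0 0 0.4" --pt "1.24 -4.72 0.1 0 0 0.4" --pt "1.21 -4.72 0.1 0 0 0.4" --pt "1.17 -4.73 0.1 0 0 0.4" --force 60

```text
time: 32.55
position: [0.4714, -0.1015, 0.1565]
tool_rot: [0.999, 0.038, 0.0, 0.0]
force: [0.3, -0.1, -0.7]
gripper_width: 0.0323
finger_force: 60.0
```

Request:
carry_out --pt "1.14 -4.74 0.1 0 0 0.4" --pt "1.11 -4.75 0.1 0 0 0.4" --pt "1.07 -4.76 0.1 0 0 0.4" --pt "1.04 -4.77 0.1 0 0 0.3" --pt "1.02 -4.77 0.1 0 0 0.4" --pt "0 0 0 0 0 0" --pt "0 0 5 0 0 0" --pt "0 0 4 0 0 0" --pt "0 0 2.5 0 0 0" --pt "0 0 0 0 0 0"

```text
time: 33.8
position: [0.5081, 0.1366, 0.0339]
tool_rot: [1.0, 0.021, -0.003, 0.001]
force: [-0.5, 0.0, 0.1]
gripper_width: 0.0319
finger_force: 63.3
```

Request:
carry_out --pt "0 0 1.5 0 0 0" --pt "0 0 1 0 0 0" --pt "0 0 0.4 0 0 0" --pt "0 0 0.2 0 0 0" --pt "0 0 0 0 0 0"

```text
time: 34.42
position: [0.5107, 0.1378, 0.0053]
tool_rot: [1.0, 0.022, 0.0, -0.0]
force: [-0.3, -1.2, -0.4]
gripper_width: 0.0317
finger_force: 63.3
```

Request:
carry_out --pt "0 0 0 0 0 0" --pt "0 0 0 0 0 0" --pt "0 0 -1 0 0 0" --pt "0 0 -4 0 0 0" --pt "0 0 -5 0 0 0" --pt "0 0 -5 0 0 0" --pt "-1.5 5 0 0 0 0" --pt "-1.5 6 0 0 0 0" --pt "-1 6 0 0 0 0" --pt "0 0 0 0 0 0" --grip 0.56

```text
time: 35.67
position: [0.4776, -0.0373, 0.1558]
tool_rot: [1.0, 0.018, 0.001, 0.001]
force: [-0.1, 0.1, -0.1]
gripper_width: 0.0477
finger_force: 0.0
```

Run:
```python
from h import *
st();blues()
q=plan((.443,-.2372,.1),-88.5,6)
```

```text
t 35.675 p [ 0.4776 -0.0373  0.1558] F [-0.1  0.1 -0.1] w 0.04771768293145612 ff 0.0
[[0.999, 0.037, 0.001], [0.037, -0.999, -0.001], [0.001, 0.001, -1.0]] [-0.19 -0.22  2.09 -0.    1.27  1.34]
blue 652 ([0.5782, -0.2418], [0.117, 0.035], np.float64(-4.3))
blue 731 ([0.5107, 0.1364], [0.122, 0.035], np.float64(1.2))
blue 773 ([0.4438, -0.238], [0.122, 0.037], np.float64(1.7))
[[-0.71,3.34,0.93,0,-0,0.1],[-0.71,3.34,0.93,0,-0,0.1],[-0.7,3.34,0.93,0,-0,0.1],[-0.69,3.34,0.93,0,-0,0.1],[-0.69,3.33,0.93,0,-0,0.2],[-0.68,3.34,0.92,0,-0.1,0.1]]
```

Request:
carry_out --pt "-0.71 3.34 0.93 0 0 0.1" --pt "-0.71 3.34 0.93 0 0 0.1" --pt "-0.7 3.34 0.93 0 0 0.1" --pt "-0.69 3.34 0.93 0 0 0.1" --pt "-0.69 3.33 0.93 0 0 0.2" --pt "-0.68 3.17 0.92 0 0 0.1" --pt "0 0 4 0 0 0" --pt "0 0 2.5 0 0 0" --pt "0 0 0 0 0 0" --grip 0.62

```text
time: 36.85
position: [0.4427, -0.2318, 0.0323]
tool_rot: [1.0, 0.016, -0.002, -0.002]
force: [-0.0, -0.4, 0.3]
gripper_width: 0.0525
finger_force: 0.0
```

Request:
carry_out --pt "0 0 1.5 0 0 0" --pt "0 0 1 0 0 0" --pt "0 0 0.7 0 0 0" --pt "0 0 0.1 0 0 0" --pt "0 0 0 0 0 0"

```text
time: 37.48
position: [0.4439, -0.234, 0.0016]
tool_rot: [1.0, 0.015, 0.0, 0.0]
force: [-0.1, 0.0, 0.5]
gripper_width: 0.0532
finger_force: 0.0
```

Request:
carry_out --pt "0 0 0 0 0 0" --pt "0 0 0 0 0 0" --pt "0 0 0 0 0 0" --pt "0 0 0 0 0 0" --grip 0.2 --force 50

```text
time: 37.98
position: [0.4443, -0.2343, 0.0021]
tool_rot: [1.0, 0.015, 0.001, 0.0]
force: [-0.2, 0.6, 4.9]
gripper_width: 0.0349
finger_force: 51.8
```

Run:
```python
from h import *
s=st();p=s['position']
q=chain([(p[0],p[1],z) for z in(.015,.06,.12,.17)],0,-88.5)
q=plan(cw(0,.07,.16),-87.5,10,cur=q)
q=chain([cw(0,.07,z) for z in(.10,.055,.03)],0,-87.5,cur=q)
```

```text
t 37.975 p [ 0.4443 -0.2343  0.0021] F [-0.2  0.6  4.9] w 0.034873336057274024 ff 51.83183670043945
[[1.0, 0.031, 0.001], [0.031, -1.0, -0.001], [0.001, 0.001, -1.0]] [-0.59  0.05  2.14 -0.    0.96  0.95]
[[0,0,-1.29,0,-0.1,0.3],[-0,0,-4.5,0,0,-0],[-0.01,0.01,-6,0,0,-0],[0,0,-5,0,0,-0]]
[[0.73,-5.1,0.1,0,0,-0.1],[0.74,-5.1,0.09,0,0,-0.1],[0.75,-5.1,0.1,0,0,-0.1],[0.76,-5.1,0.09,0,0,-0.1],[0.77,-5.1,0.1,0,0,-0.1],[0.78,-5.1,0.09,0,0,-0.1],[0.79,-5.09,0.1,0,0,-0.1],[0.79,-5.09,0.09,0,0,-0.1],[0.8,-5.09,0.1,0,0,-0.1],[0.81,-5.09,0.09,0,0,-0.1]]
[[0.01,-0.01,6,0,0,-0],[0,-0,4.5,0,0,-0],[0,-0,2.5,0,0,-0]]
```

Request:
carry_out --pt "0 0 -1.3 0 0 0" --pt "0 0 -4.5 0 0 0" --pt "0 0 -6 0 0 0" --pt "0 0 -5 0 0 0" --pt "0.73 -5.1 0.1 0 0 0" --pt "0.74 -5.1 0.1 0 0 0" --pt "0.75 -5.1 0.1 0 0 0" --pt "0.76 -5.1 0.1 0 0 0" --pt "0.77 -5.1 0.1 0 0 0"

```text
time: 39.1
position: [0.4727, 0.0238, 0.1645]
tool_rot: [1.0, 0.015, -0.0, -0.0]
force: [0.8, 0.1, -0.7]
gripper_width: 0.0347
finger_force: 51.2
```

Request:
carry_out --pt "0.78 -5.1 0.1 0 0 0" --pt "0.79 -5.09 0.1 0 0 0" --pt "0.79 -5.09 0.1 0 0 0" --pt "0.8 -5.09 0.1 0 0 0" --pt "0.81 -5.09 0.1 0 0 0" --pt "0 0 0 0 0 0" --pt "0 0 6 0 0 0" --pt "0 0 4.5 0 0 0" --pt "0 0 2.3 0 0 0" --pt "0 0 0 0 0 0"

```text
time: 40.35
position: [0.5028, 0.276, 0.0289]
tool_rot: [1.0, 0.015, -0.003, 0.001]
force: [0.6, 0.0, -1.3]
gripper_width: 0.0347
finger_force: 51.2
```

Holding the razor case. I lower, release and back off.

Request:
carry_out --pt "0 0 1.3 0 0 0" --pt "0 0 0.8 0 0 0" --pt "0 0 0.3 0 0 0" --pt "0 0 0 0 0 0"

```text
time: 40.85
position: [0.5052, 0.2779, 0.0075]
tool_rot: [1.0, 0.015, 0.0, -0.0]
force: [0.2, -0.1, -0.7]
gripper_width: 0.035
finger_force: 51.2
```

Request:
carry_out --pt "0 0 0 0 0 0" --pt "0 0 0 0 0 0" --pt "0 0 -1 0 0 0" --pt "0 0 -4 0 0 0" --pt "0 0 -5 0 0 0" --pt "0 0 -5.5 0 0 0" --pt "-1 5 0 0 0 0" --pt "-1 6 0 0 0 0" --pt "0 6 0 0 0 0" --pt "0 6 0 0 0 0" --grip 0.62

```text
time: 42.1
position: [0.4925, 0.0459, 0.1637]
tool_rot: [1.0, 0.016, 0.001, -0.0]
force: [0.3, -0.1, 0.3]
gripper_width: 0.0528
finger_force: 0.0
```

Run:
```python
from h import *
st();blues(.03)
q=plan((.5765,-.2395,.15),-95,6)
```

```text
t 42.1 p [0.4925 0.0459 0.1637] F [ 0.3 -0.1  0.3] w 0.052763409509499676 ff 0.0
[[0.999, 0.032, 0.003], [0.032, -0.999, 0.0], [0.003, -0.0, -1.0]] [-0.02 -0.19  2.05  0.    1.27  1.52]
blue 650 ([0.5767, -0.2393], [0.116, 0.034], np.float64(-4.2))
blue 860 ([0.5053, 0.2758], [0.122, 0.041], np.float64(3.6))
[[1.27,4.69,0.25,0,-0,1.1],[1.36,4.66,0.25,0.1,-0,1.1],[1.45,4.64,0.25,0,-0,1.1],[1.54,4.61,0.25,0.1,-0.1,1.1],[1.63,4.58,0.23,0,-0,1.1],[1.71,4.55,0.24,0.1,-0.1,1]]
```

Request:
carry_out --pt "1.27 4.69 0.25 0 0 1" --pt "1.36 4.66 0.25 0 0 1" --pt "1.45 4.64 0.25 0 0 1" --pt "1.54 4.61 0.25 0 0 1" --pt "1.63 4.58 0.23 0 0 1" --pt "1.7 4.45 0.24 0 0 1" --pt "0 0 5 0 0 0" --pt "0 0 4 0 0 0" --pt "0 0 2.5 0 0 0" --pt "0 0 0 0 0 0" --grip 0.6

```text
time: 43.4
position: [0.5769, -0.2293, 0.0307]
tool_rot: [0.999, -0.037, -0.002, -0.001]
force: [-0.2, 0.8, 0.5]
gripper_width: 0.0515
finger_force: 0.0
```

Run:
```python
from h import *
st();chain([(.576,-.238,z) for z in(.018,.01,.005)],0,-94.3)
```

```text
t 43.4 p [ 0.5769 -0.2293  0.0307] F [-0.2  0.8  0.5] w 0.05153914238462488 ff 0.0
[[0.997, -0.074, -0.004], [-0.074, -0.997, 0.002], [-0.004, -0.002, -1.0]] [-0.46  0.25  1.85  0.    1.05  1.18]
[[-0.02,0.87,1.27,-0.1,0.2,0.1],[-0,0,0.8,-0,0,-0],[-0,0,0.5,-0,0,-0]]
```

Request:
carry_out --pt "0 0.45 0 0 0 0" --pt "0 0.4 0 0 0 0" --pt "0 0 0 0 0 0"

```text
time: 43.78
position: [0.5786, -0.2396, 0.0343]
tool_rot: [0.999, -0.037, 0.001, 0.001]
force: [-0.0, 0.4, -0.2]
gripper_width: 0.0513
finger_force: 0.0
```

Request:
carry_out --pt "0 0 1.2 0 0 0" --pt "0 0 0.9 0 0 0" --pt "0 0 0.4 0 0 0" --pt "0 0 0 0 0 0"

```text
time: 44.28
position: [0.5772, -0.2384, 0.0068]
tool_rot: [0.999, -0.037, -0.001, -0.0]
force: [0.3, 0.5, 0.3]
gripper_width: 0.0511
finger_force: 0.0
```

Request:
carry_out --pt "0 0 0 0 0 0" --pt "0 0 0 0 0 0" --pt "0 0 0 0 0 0" --pt "0 0 0 0 0 0" --grip 0.2

```text
time: 44.78
position: [0.578, -0.2389, 0.0081]
tool_rot: [0.999, -0.037, 0.0, 0.0]
force: [0.2, 0.1, 1.3]
gripper_width: 0.0348
finger_force: 51.7
```

Run:
```python
from h import *
s=st();p=s['position']
q=chain([(p[0],p[1],z) for z in(.015,.06,.12,.17)],0,-94.3)
q=plan(cw(-.005,0,.16),-87.5,10,cur=q)
```

```text
t 44.775 p [ 0.578  -0.2389  0.0081] F [0.2 0.1 1.3] w 0.03475353679483319 ff 51.720566153526306
[[0.997, -0.074, 0.001], [-0.074, -0.997, -0.0], [0.001, 0.0, -1.0]] [-0.48  0.28  1.85  0.    1.01  1.17]
[[0,0,-0.69,0,-0,0.1],[0,0,-4.5,0,-0,-0],[0.01,0,-6,0,-0,-0],[0,0,-5,0,-0,-0]]
[[-1.09,-4.39,0.1,0,-0,-0.7],[-1.04,-4.41,0.1,0,-0,-0.7],[-0.98,-4.42,0.1,0,-0,-0.7],[-0.93,-4.43,0.1,0,-0,-0.7],[-0.87,-4.44,0.1,0,-0,-0.7],[-0.82,-4.45,0.1,0,-0,-0.7],[-0.76,-4.46,0.09,0,-0,-0.7],[-0.71,-4.47,0.1,0,-0,-0.6],[-0.67,-4.48,0.09,0,-0,-0.7],[-0.61,-4.48,0.1,0,-0,-0.6]]
```

Request:
carry_out --pt "0 0 -0.7 0 0 0" --pt "0 0 -4.5 0 0 0" --pt "0 0 -6 0 0 0" --pt "0 0 -5 0 0 0" --pt "-1.7 -4.35 0.1 0 0 -0.7" --pt "-1.7 -4.38 0.1 0 0 -0.7" --pt "-1.7 -4.4 0.1 0 0 -0.7" --pt "-1.7 -4.42 0.1 0 0 -0.7" --pt "-1.7 -4.42 0.1 0 0 -0.7"

```text
time: 45.9
position: [0.5027, -0.0137, 0.1648]
tool_rot: [1.0, -0.006, 0.0, -0.0]
force: [0.5, 0.4, -1.1]
gripper_width: 0.0349
finger_force: 51.5
```

Run:
```python
from h import *
st();q=plan(cw(-.005,0,.15),-87.5,6)
```

```text
t 45.9 p [ 0.5027 -0.0137  0.1648] F [ 0.5  0.4 -1.1] w 0.034935780788384385 ff 51.548166275024414
[[1.0, -0.013, 0.0], [-0.013, -1.0, 0.0], [0.0, -0.0, -1.0]] [-0.13 -0.17  2.03  0.    1.28  1.45]
[[-0.05,-3.69,0.25,-0,-0,-0.5],[-0.02,-3.69,0.25,-0,-0,-0.5],[0.01,-3.69,0.25,-0,-0,-0.6],[0.05,-3.68,0.24,-0,-0,-0.5],[0.09,-3.68,0.25,-0,-0,-0.6],[0.13,-3.69,0.24,-0,-0,-0.5]]
```

Request:
carry_out --pt "-0.05 -3.69 0.25 0 0 -0.5" --pt "-0.02 -3.69 0.25 0 0 -0.5" --pt "0 -3.69 0.25 0 0 -0.6" --pt "0.05 -3.68 0.24 0 0 -0.5" --pt "0.09 -3.68 0.25 0 0 -0.6" --pt "0.13 -3.69 0.24 0 0 -0.5" --pt "0 0 5.5 0 0 0" --pt "0 0 4.5 0 0 0" --pt "0 0 2 0 0 0" --pt "0 0 0 0 0 0"

```text
time: 47.15
position: [0.5024, 0.2057, 0.0288]
tool_rot: [1.0, 0.021, -0.001, 0.0]
force: [-0.9, 0.4, -0.1]
gripper_width: 0.0348
finger_force: 51.5
```

Request:
carry_out --pt "0 0 1.2 0 0 0" --pt "0 0 0.6 0 0 0" --pt "0 0 0.2 0 0 0" --pt "0 0 0 0 0 0"

```text
time: 47.65
position: [0.5036, 0.2061, 0.0102]
tool_rot: [1.0, 0.021, 0.0, -0.0]
force: [-0.4, -0.8, -1.0]
gripper_width: 0.035
finger_force: 51.5
```

Request:
carry_out --pt "0 0 0.2 0 0 0" --pt "0 0 0 0 0 0"

```text
time: 47.9
position: [0.5034, 0.2061, 0.0079]
tool_rot: [1.0, 0.022, 0.0, -0.0]
force: [0.8, 1.3, -0.8]
gripper_width: 0.0349
finger_force: 51.5
```

Request:
carry_out --pt "0 0 0 0 0 0" --pt "0 0 0 0 0 0" --pt "0 0 -1 0 0 0" --pt "0 0 -4 0 0 0" --pt "0 0 -5 0 0 0" --pt "0 0 -6 0 0 0" --pt "-4 1 -6 0 0 0" --pt "-4 2 -4 0 0 0" --pt "-4 0 0 0 0 0" --pt "0 0 0 0 0 0" --grip 0.58

```text
time: 49.15
position: [0.3892, 0.1726, 0.2611]
tool_rot: [1.0, 0.022, 0.002, -0.001]
force: [0.5, -0.1, 0.0]
gripper_width: 0.05
finger_force: 0.0
```

Run:
```python
from h import *
st();blues(.02)
c=cam('top');s=cam('side')
a=np.hstack([cv2.resize(c['frame'][60:320,140:480],(400,306)),cv2.resize(s['frame'][60:330,120:480],(400,300)).__class__((306,400,3),np.uint8)*0+np.pad(cv2.resize(s['frame'][60:330,120:480],(400,300)),((0,6),(0,0),(0,0)))])
cv2.imwrite('pics/m.png',cv2.convertScaleAbs(a[:,:,::-1],alpha=1.2))
```

```text
t 49.15 p [0.3892 0.1726 0.2611] F [ 0.5 -0.1  0. ] w 0.049951175139299336 ff 0.0
[[0.999, 0.044, 0.004], [0.044, -0.999, 0.001], [0.004, -0.001, -1.0]] [ 0.29 -0.43  2.07  0.    1.49  1.82]
blue 795 ([0.5073, 0.2785], [0.121, 0.041], np.float64(3.6))
blue 731 ([0.5107, 0.1364], [0.122, 0.035], np.float64(1.2))
blue 741 ([0.5042, 0.206], [0.116, 0.036], np.float64(3.0))
```

View pics/m.png

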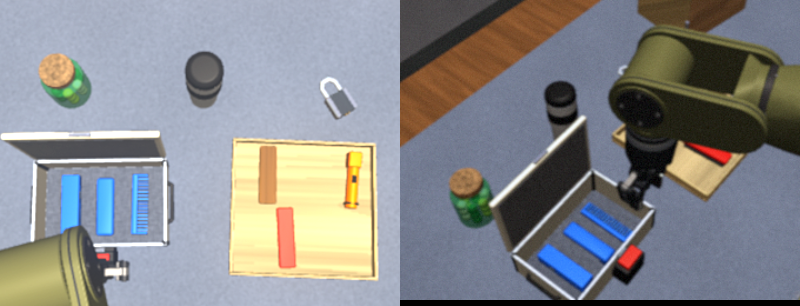

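Top (left): the razor case (70,203), hairbrush (105,206) and comb (140,203) are in the case. The shoe brush (267,175), clothes brush (286,237) and torch (353,180) are in the tray, and the lid stands open. Next I go behind the lid with the gripper shut and swing it down.

Run:
```python
from h import *
q=plan((.42,.205,.31),-87.5,2)
q=plan(cw(.14,0,.31),-87.5,5,cur=q)
q=chain([cw(.14,0,z) for z in(.27,.235)],0,-87.5,cur=q)
print('arc')
r=.16
def T(t): return cw(.085-r*np.cos(t)+.012*np.sin(t)+.011,0,.0755+r*np.sin(t)+.012*np.cos(t)-.004)
th=[1.65,1.6,1.55,1.47,1.38,1.29,1.2,1.1,1.0,.9,.8,.7,.6,.5,.41,.33,.26,.2,.15,.11]
q=chain([T(t) for t in th],0,-87.5,cur=q);print(q[0])
```

```text
[[1.53,-1.55,-2.52,-0,-0,-0],[1.54,-1.55,-2.52,-0,-0,-0]]
[[4.55,0.02,0,-0,-0,-0],[4.55,0.02,0,-0,-0,-0],[4.55,0.02,0,-0,-0,-0],[4.55,0.02,0.01,-0,-0,-0],[4.55,0.02,0,-0,-0,-0]]
[[-0,-0,4,-0,-0,-0],[-0,-0,3.5,-0,-0,-0]]
arc
[[-1.94,-0,0.5,-0,-0,-0],[-0.8,-0,-0.11,-0,-0,-0],[-0.8,-0,-0.06,-0,-0,-0],[-1.28,-0,-0.02,-0,-0,-0],[-1.44,0,0.1,-0,-0,-0],[-1.42,0,0.23,-0,-0,-0],[-1.4,0,0.36,-0,-0,-0],[-1.51,0,0.54,-0,-0,-0],[-1.45,0,0.7,-0,-0,-0],[-1.37,0,0.83,-0,-0,-0]]
[[-1.28,0,0.96,-0,-0,-0],[-1.18,0.01,1.09,-0,-0,-0],[-1.06,-0,1.2,-0,-0,-0],[-0.94,-0,1.3,-0,-0,-0],[-0.73,-0,1.25,-0,-0,-0],[-0.56,-0,1.15,-0,-0,-0],[-0.4,-0,1.05,-0,-0,-0],[-0.29,-0,0.92,-0,-0,-0],[-0.2,-0,0.78,-0,-0,-0],[-0.13,-0,0.62,-0,-0,-0]]
[0.44586585 0.20498977 0.10103368]
```

Request:
carry_out --pt "1.53 -1.55 -2.5 0 0 0" --pt "1.54 -1.55 -2.5 0 0 0" --pt "4.55 0 0 0 0 0" --pt "4.55 0 0 0 0 0" --pt "4.55 0 0 0 0 0" --pt "4.55 0 0 0 0 0" --pt "4.55 0 0 0 0 0" --pt "0 0 0 0 0 0" --grip 0

```text
time: 50.3
position: [0.6495, 0.2142, 0.3054]
tool_rot: [1.0, 0.021, -0.002, 0.001]
force: [-0.2, 0.2, 0.6]
gripper_width: -0.0001
finger_force: 0.0
```

Request:
carry_out --pt "0 0 3 0 0 0" --pt "0 0 3 0 0 0" --pt "0 0 1.5 0 0 0" --pt "0 0 0 0 0 0"

```text
time: 50.8
position: [0.6461, 0.2146, 0.2327]
tool_rot: [1.0, 0.022, -0.002, 0.0]
force: [-0.3, 0.4, -0.1]
gripper_width: -0.0002
finger_force: 0.0
```

Run:
```python
from h import *
st();print(cw(.14,0,.235))
```

```text
t 50.8 p [0.6461 0.2146 0.2327] F [-0.3  0.4 -0.1] w -0.00019105232732587226 ff 0.0
[[0.999, 0.043, -0.003], [0.043, -0.999, -0.001], [-0.003, 0.001, -1.0]] [0.24 0.19 1.56 0.   1.4  1.77]
[0.64736675 0.21380671 0.235     ]
```

Request:
carry_out --pt "-1.9 0 0.4 0 0 0" --pt "-0.8 0 -0.1 0 0 0" --pt "-0.8 0 -0.06 0 0 0" --pt "-1.28 0 -0.02 0 0 0" --pt "-1.44 0 0.1 0 0 0" --pt "-1.42 0 0.23 0 0 0" --pt "-1.4 0 0.36 0 0 0" --pt "-1.51 0 0.54 0 0 0" --pt "-1.45 0 0.7 0 0 0" --pt "-1.37 0 0.83 0 0 0"

```text
time: 52.05
position: [0.5123, 0.2089, 0.2039]
tool_rot: [1.0, 0.022, -0.0, 0.0]
force: [1.3, 0.7, 0.3]
gripper_width: 0.0004
finger_force: 0.2
```

Run:
```python
from h import *
st()
s=cam('side');d=manip.trace('side','lid_front');print([(x['conf'],x['position'],np.argwhere(x['mask']).min(0),np.argwhere(x['mask']).max(0)) for x in d[:1]])
t=.9;r=.17
for y in(-.13,.13): print(np.round(proj(s,cw(.085-r*np.cos(t)+.012*np.sin(t),y,.0755+r*np.sin(t)+.012*np.cos(t)))))
```

```text
t 52.05 p [0.5123 0.2089 0.2039] F [1.3 0.7 0.3] w 0.0004067166847695064 ff 0.20735331752803177
[[0.999, 0.043, -0.0], [0.043, -0.999, -0.0], [-0.0, 0.0, -1.0]] [ 0.29 -0.08  1.88  0.    1.34  1.82]
[(0.9, [262.9, 245.4], array([195, 217]), array([287, 324]))]
[325. 194.]
[244. 282.]
```

Request:
carry_out --pt "-1.28 0 0.96 0 0 0" --pt "-1.18 0 1.09 0 0 0" --pt "-1.06 0 1.2 0 0 0" --pt "-0.94 0 1.3 0 0 0" --pt "-0.73 0 1.25 0 0 0" --pt "-0.56 0 1.15 0 0 0" --pt "-0.4 0 1.05 0 0 0" --pt "-0.29 0 0.92 0 0 0" --pt "-0.2 0 0.78 0 0 0" --pt "-0.13 0 0.62 0 0 0"

```text
time: 53.4
position: [0.4458, 0.2061, 0.101]
tool_rot: [1.0, 0.022, -0.0, 0.0]
force: [-0.6, 0.1, 0.8]
gripper_width: 0.0003
finger_force: 0.3
```

Request:
carry_out --pt "0 0 0.2 0 0 0" --pt "0 0 0.2 0 0 0" --pt "0 0 0.2 0 0 0" --pt "0 0 0.1 0 0 0" --pt "0 0 0 0 0 0"

```text
time: 54.02
position: [0.4459, 0.2061, 0.0945]
tool_rot: [1.0, 0.022, 0.0, -0.0]
force: [0.3, -0.2, 1.2]
gripper_width: -0.0
finger_force: 0.3
```

Request:
carry_out --pt "0 0 0.1 0 0 0" --pt "0 0 0.1 0 0 0" --pt "0 0 0.1 0 0 0" --pt "0 0 0 0 0 0"

```text
time: 54.52
position: [0.4458, 0.2061, 0.0913]
tool_rot: [1.0, 0.022, -0.0, 0.0]
force: [0.5, -0.2, 0.9]
gripper_width: 0.0003
finger_force: 0.3
```

Request:
carry_out --pt "0 0 0.1 0 0 0" --pt "0 0 0.1 0 0 0" --pt "0 0 0.1 0 0 0" --pt "0 0 0 0 0 0"

```text
time: 55.02
position: [0.4458, 0.206, 0.0883]
tool_rot: [1.0, 0.022, -0.0, 0.0]
force: [0.1, 0.3, -0.1]
gripper_width: 0.0002
finger_force: 0.3
```

Request:
carry_out --pt "0 0 0.1 0 0 0" --pt "0 0 0.1 0 0 0" --pt "0 0 0 0 0 0"

```text
time: 55.4
position: [0.4458, 0.2061, 0.0863]
tool_rot: [1.0, 0.022, -0.0, 0.0]
force: [-0.9, 0.0, 0.5]
gripper_width: -0.0001
finger_force: 0.3
```

Request:
carry_out --pt "0 0 0.1 0 0 0" --pt "0 0 0.1 0 0 0" --pt "0 0 0.1 0 0 0" --pt "0 0 0 0 0 0"

```text
time: 55.9
position: [0.4457, 0.2061, 0.0837]
tool_rot: [1.0, 0.022, -0.0, 0.0]
force: [-2.9, -0.3, 4.1]
gripper_width: 0.0001
finger_force: 2.3
```

Request:
carry_out --pt "0 0 0.1 0 0 0" --pt "0 0 0.1 0 0 0" --pt "0 0 0 0 0 0"

```text
time: 56.28
position: [0.4462, 0.2062, 0.0816]
tool_rot: [1.0, 0.022, 0.0, -0.0]
force: [-0.0, 0.5, 1.9]
gripper_width: 0.0002
finger_force: 1.2
```

Request:
carry_out --pt "0 0 0.1 0 0 0" --pt "0 0 0.1 0 0 0" --pt "0 0 0 0 0 0"

```text
time: 56.65
position: [0.4454, 0.2058, 0.0786]
tool_rot: [1.0, 0.022, -0.0, 0.0]
force: [0.8, 0.4, 0.6]
gripper_width: -0.0001
finger_force: 0.1
```

Request:
carry_out --pt "0 0 0.1 0 0 0" --pt "0 0 0.1 0 0 0" --pt "0 0 0 0 0 0"

```text
time: 57.02
position: [0.4456, 0.2059, 0.0771]
tool_rot: [1.0, 0.022, -0.0, 0.0]
force: [-0.4, -0.6, 0.1]
gripper_width: -0.0001
finger_force: 0.3
```

Request:
carry_out --pt "0 0 0.1 0 0 0" --pt "0 0 0.1 0 0 0" --pt "0 0 0 0 0 0"

```text
time: 57.4
position: [0.4459, 0.2061, 0.0767]
tool_rot: [1.0, 0.022, -0.0, 0.0]
force: [-3.8, -0.9, 7.6]
gripper_width: -0.0001
finger_force: 4.0
```

Request:
carry_out --pt "0 0 0.07 0 0 0" --pt "0 0 0.07 0 0 0" --pt "0 0 0 0 0 0" --pt "0 0 0 0 0 0"

```text
time: 57.9
position: [0.4459, 0.2061, 0.0765]
tool_rot: [1.0, 0.022, -0.0, 0.0]
force: [-7.2, -3.5, 16.1]
gripper_width: 0.0002
finger_force: 7.8
```

Request:
carry_out --pt "0 0 -0.1 0 0 0" --pt "0 0 -0.1 0 0 0" --pt "0 0 -0.1 0 0 0" --pt "0 0 -0.2 0 0 0" --pt "0 0 -0.3 0 0 0" --pt "0 0 -0.3 0 0 0" --pt "0 0 0 0 0 0" --pt "0 0 0 0 0 0"

```text
time: 58.9
position: [0.4458, 0.206, 0.085]
tool_rot: [1.0, 0.022, -0.0, -0.0]
force: [0.3, 0.6, -0.1]
gripper_width: -0.0001
finger_force: 0.0
```

Run:
```python
from h import *
force(5);st()
s=cam('side');cv2.imwrite('pics/n.png',cv2.resize(s['frame'][200:330,170:370,::-1],None,fx=4,fy=4,interpolation=3))
```

```text
F [ 0.05  0.07 -0.37]
t 59.15 p [0.4457 0.206  0.0849] F [ 0.4 -0.9 -0.4] w -6.800615812020177e-05 ff 0.0
[[0.999, 0.043, -0.0], [0.043, -0.999, -0.0], [-0.0, 0.0, -1.0]] [ 0.32 -0.1   2.12  0.    1.13  1.85]
```

View pics/n.png

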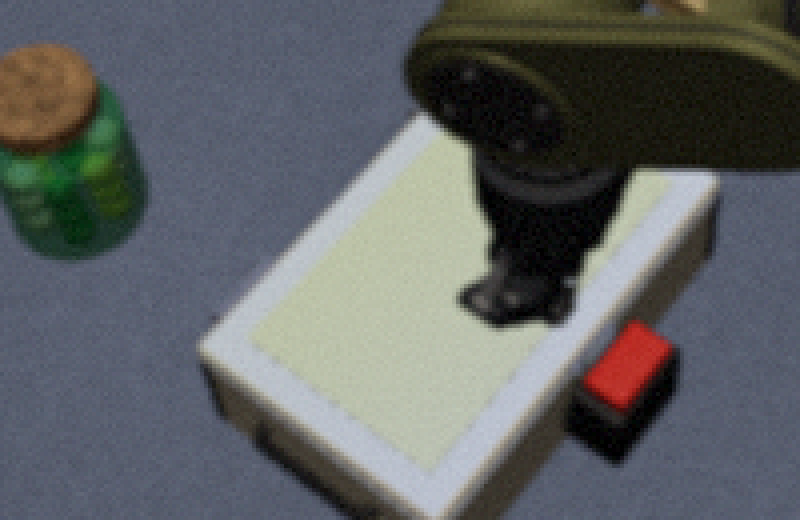

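The lid is shut with no gap along its front edge at (520,420), the red button is up at (630,365), and the fingers feel no force. The catch holds, so I retreat and hand in.

Request:
carry_out --pt "0 0 -1 0 0 0" --pt "0 0 -3 0 0 0" --pt "0 0 -4 0 0 0" --pt "0 0 -4 0 0 0" --pt "0 0 0 0 0 0" --pt "0 0 0 0 0 0" --pt "0 0 0 0 0 0" --pt "0 0 0 0 0 0"

```text
time: 60.2
position: [0.4451, 0.2058, 0.2035]
tool_rot: [1.0, 0.022, -0.001, 0.0]
force: [0.3, -0.3, 1.0]
gripper_width: 0.0002
finger_force: 0.0
```

```bash
python3 -c "
from h import *
st();blues();print(manip.hand_in())"
```

```text
t 60.2 p [0.4451 0.2058 0.2035] F [ 0.3 -0.3  1. ] w 0.0001609577673252325 ff 0.0
[[0.999, 0.043, -0.002], [0.043, -0.999, -0.001], [-0.003, 0.001, -1.0]] [ 0.32 -0.23  2.01 -0.    1.35  1.85]
the job is handed in; nothing more can be done
None
```

The razor case, hairbrush and comb are in the case with the lid shut and the catch up, the shoe brush is in the tray with the torch and clothes brush, and the job was handed in at about 60 s; no verdict came back.

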